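# Put the drilling station back in order

### The arm

A 6-joint arm with a two-finger parallel gripper is mounted at the origin on the work surface. World frame = base frame: x ahead of the robot, y to its left, z up, the work surface at z = 0. Lengths are in mm, angles in rad, forces in N, time in s.
With the tool pointing down it reaches from about 300 to 775 mm from the base axis. Payload 14.6 kg.
Tool frame: the origin (TCP) lies midway between the tips of the shut fingers; the grasp point (between the pads) lies 19 mm behind it; z points along the fingers, y is the line along which they close (so a half turn about z gives the same grasp; the last joint's range is limited). The gripper opens to 85 mm and grips with 20 to 120 N. Pads are 22 mm wide; open, the fingers measure 114 mm over their backs; the gripper's body (76 mm by 85 mm) begins 54 mm behind the grasp point. The pads swing forward as they close: fully open they stand 13 mm farther back than shut.
Start: joints at [-1.237, 0.3, 1.521, -0, 1.321, -0.067], TCP at [214.578, -506.405, 231.281] pointing down, gripper open.
Joint ranges: [-3.03, 3.03], [-0.79, 2.21], [0.23, 2.52], [-1.04, 4.18], [0, 3.07], [-2.55, 2.55]. Speed limits (rad/s): [2.22, 2.22, 2.57, 3.14, 3.14, 3.14].

### API

Orientations are given as [roll, pitch, yaw] about the fixed x, y, z axes, in that order (R = Rz(yaw) Ry(pitch) Rx(roll)).
In Python, from rig import sensors, get_image, ctrl gives the robot as it stands.
- The arm moves only by the shell command python3 -m jog 'ROWS'. ROWS is a JSON object of lists of equal length, an entry for each row: "hand": the opening, from -1 (shut) to 1 (fully open); "xyz": the shift along the world's x, y, z each as a share of 500 mm, from -1 to 1, a list of three; "delta_rot": the turn, a rotation vector about the world's x, y, z each as a share of 45 degrees, from -1 to 1, a list of three. A call has 1 to 8 rows; each row shifts and turns the commanded pose from where the row before left it; what a row does not reach is not made up. A row lasts 1/8 s, in which the tool goes at most 62.5 mm and 10.7 degrees, less where a joint would pass 70% of its speed; a pose out of reach is approached as far as the arm can. A call with a number of a shift or a turn outside -1 to 1 is refused whole. A call with a gripper value outside its range is refused whole. The fingers move at their own pace and stop on an object; the grip force is fixed at half the most. Time passes only in rows, so rows that do not move let the fingers close. It gives the time, the measured TCP pose, the force, the opening and the grip force at its end, in the units of the state.
- sensors.sense(): the state, without advancing time (a new reading comes with each control period).
- get_image(name): name is "scene" or "side" or "wrist"; returns a dict with "frame" (420x560x3 uint8, red, green, blue), "fovy" (degrees; the focal length in pixels is half the picture's height over the tangent of half this angle, whatever the lens; pixels are square), "cx", "cy" (the principal point, pixels), "xyz" and "orientation" of the camera in the world. Camera axes: x right, y down, z forward; pixel columns grow to the right and rows downward; lengths in mm; the calibration is good to about 2 mm. A picture is of the moment at which its call begins. There is no depth.
- ctrl.close_job(): hands the job in; it is judged then, once.
The state is a dict: "t": time; "joints": joint angles; "joint_vel": joint speeds; "joint_torque": joint torques, N m; "tool_pos": TCP position; "tool_rot": TCP orientation; "wrist_force": force on the tool from outside, world axes, zero at the start; "ft_torque": the same for the moment, N m; "finger_gap": finger opening in mm; "finger_force": force on a finger pad.
Only numpy, scipy, OpenCV 4.12 (cv2) and the standard library are available. Lean on these libraries where they do the work, as an engineer would, in place of code of your own. Each camera call takes 0.05 s, during which the arm holds its last target. There are 200 camera calls.

### The job

The bottles and the red tin at the drilling station have been knocked over. Stand the tin upright on the yellow disc in front of the spray canister, press the canister's sprung cap fully down and let it come up again, then move the tin, upright, to the steel disc on the drill's wooden board. Also, at any time, stand every fallen amber bottle upright on the green lane between its white lines among the bottles already standing there, which must stay standing in the lane, and leave everything else on the bench where it is.

Things in the scene. Friction and masses are not known exactly. Their poses are not given: they have to be found in the camera images.
- fallen1: square amber glass dropper bottle: body 48 x 48 x 80 mm tall, above it a black dropper cap, 22 mm diameter, 110 mm in all, 0.16 kg, white label on two faces; origin at the centre of its underside, +z runs up to the cap, x and y square to its faces. It lies on a flat face on the bench at the start, cap roughly towards the robot. May be absent.
- fallen2: square amber glass dropper bottle: body 48 x 48 x 80 mm tall, above it a black dropper cap, 22 mm diameter, 110 mm in all, 0.16 kg, white label on two faces; origin at the centre of its underside, +z runs up to the cap, x and y square to its faces. It lies on a flat face on the bench at the start, cap roughly towards the robot. May be absent.
- fallen3: square amber glass dropper bottle: body 48 x 48 x 80 mm tall, above it a black dropper cap, 22 mm diameter, 110 mm in all, 0.16 kg, white label on two faces; origin at the centre of its underside, +z runs up to the cap, x and y square to its faces. It lies on a flat face on the bench at the start, cap roughly towards the robot. May be absent.
- standing1: square amber glass dropper bottle: body 48 x 48 x 80 mm tall, above it a black dropper cap, 22 mm diameter, 110 mm in all, 0.16 kg, white label on two faces; origin at the centre of its underside, +z runs up to the cap, x and y square to its faces. Stands upright on the lane at the start, near lane y = -0.190 m. May be absent.
- standing2: square amber glass dropper bottle: body 48 x 48 x 80 mm tall, above it a black dropper cap, 22 mm diameter, 110 mm in all, 0.16 kg, white label on two faces; origin at the centre of its underside, +z runs up to the cap, x and y square to its faces. Stands upright on the lane at the start, near lane y = -0.095 m. May be absent.
- standing3: square amber glass dropper bottle: body 48 x 48 x 80 mm tall, above it a black dropper cap, 22 mm diameter, 110 mm in all, 0.16 kg, white label on two faces; origin at the centre of its underside, +z runs up to the cap, x and y square to its faces. Stands upright on the lane at the start, near lane y = +0.000 m. May be absent.
- standing4: square amber glass dropper bottle: body 48 x 48 x 80 mm tall, above it a black dropper cap, 22 mm diameter, 110 mm in all, 0.16 kg, white label on two faces; origin at the centre of its underside, +z runs up to the cap, x and y square to its faces. Stands upright on the lane at the start, near lane y = +0.095 m. May be absent.
- standing5: square amber glass dropper bottle: body 48 x 48 x 80 mm tall, above it a black dropper cap, 22 mm diameter, 110 mm in all, 0.16 kg, white label on two faces; origin at the centre of its underside, +z runs up to the cap, x and y square to its faces. Stands upright on the lane at the start, near lane y = +0.190 m. May be absent.
- tin: open-topped square red metal tin, outside 52 x 52 mm, 66 mm tall, walls 4 mm, about 0.15 kg; origin at the centre of its underside, +z points to the open mouth, x and y are square to its sides. It lies on a side on the bench at the start, mouth roughly towards the robot.
- lane: fixed flat green strip, 110 mm (x) by 500 mm (y), top 4 mm above the bench, white lines at x = -45 and +45 mm, an aluminium rail 18 mm high just beyond it (x = 64 to 72 mm). Origin on the bench under its middle; x points away from the robot, y along it. Five places at y = -190, -95, 0, 95, 190 mm, some taken by standing bottles; bottles may stand anywhere along it.
- spray_spot (a point): centre of the yellow disc (90 mm diameter) on the dispenser's grey base plate (250 x 150 mm, 10 mm thick, fixed), on the plate's top face. Frame: +x points to the canister, whose axis is 123 mm away; z up.
- nozzle_top (a point): centre of the top face of the spray canister's blue cap: 42 mm diameter, 20 mm high, about 192 mm above the bench, with a short spout reaching 43 mm from its axis towards the yellow disc. Moves down with the cap. The white canister below it (72 mm diameter, 140 mm high) is fixed.
- nozzle (a joint): how far the cap is pressed down, in m: 0 up, 0.008 fully down; a spring of about 450 N/m with 1.8 N preload (5.4 N fully down) brings it back up.
- drill_spot (a point): centre of the steel disc (94 mm diameter) on the top face of the drill stand's wooden board (fixed, 250 x 340 mm, 25 mm thick). Frame as the board: at no turn x away from the robot, y to its left. The drill's body and column, up to 380 mm high, stand on the board 185 mm or more from the disc's centre on its +y side; their low foot begins at 145 mm.
- pen: marker pen, 140 x 13 x 13 mm, lying; bystander. Origin at its underside.
- stone: two-tone sharpening stone, 90 x 40 x 22 mm; bystander. Origin at its underside.
- dish: clear round dish, 86 mm diameter, 15 mm high; bystander. Origin at its underside.
- jar: jar, 64 mm diameter, 85 mm high; bystander at the back. Origin at its underside.
- bitbox: grey flat box of drill bits, 120 x 80 x 37 mm; bystander at the back. Origin at its underside.
Mind the look-alikes: they are no part of the job. Leave any turquoise look-alike of the fallen3 alone.

How it is judged:
By the outcome, as a careful person would: the job done as asked, in the order asked, and still so for the second after the job is handed in, with the robot touching nothing.
Of standing1, standing2, standing3, standing4, standing5 only 1 to 2 are there at a start; the rules pass over those that are not, and their reading is None.
Of fallen1, fallen2, fallen3 only 2 to 3 are there at a start; the rules pass over those that are not, and their reading is None.
At some moment in a run one of fallen1, fallen2, fallen3, tin may be knocked a few centimetres aside while the robot is not near it.
Once in a run the grip may slacken for a moment while it holds something.
It also fails if it takes over 210 s, if anything falls off the work surface, if the arm or the gripper's body presses on something with over 40 N, if the wrist force passes 120 N, or if a joint passes its speed limit or range.

## Working session

There is one attempt and no reset: what is moved stays moved. The work goes in short steps, Python scripts to look and compute and a shell command to move; the robot and the scene stay as the last step left them, time stands still between calls to the robot, and variables do not carry over. Pictures are saved under pics/ and viewed, at most 14 in all, crops included, and the job is handed in when it is done.

```bash
ls; mkdir -p pics
python3 - <<'E'
from rig import sensors,get_image
import cv2
print(sensors.sense())
for n in("scene","side","wrist"):
    d=get_image(n);print(n,{k:v for k,v in d.items() if k!="frame"})
    cv2.imwrite(f"pics/{n}0.png",d["frame"][:,:,::-1])
E
```

```text
pics
{'t': 0.0, 'joints': array([-1.23661788e+00,  3.00471108e-01,  1.52159232e+00,  2.62701988e-05,
        1.32067462e+00, -6.65899209e-02]), 'joint_vel': array([-0.00080188, -0.00018292, -0.00107055, -0.00032751,  0.00127068,
        0.00103474]), 'joint_torque': array([-1.08929249e-03, -5.43492651e+01, -3.61793661e+01, -1.46865746e-04,
        4.00352219e-03,  2.58573237e-05]), 'tool_pos': array([ 214.50145288, -506.19656599,  230.71654689]), 'tool_rot': array([-3.14045149e+00, -1.01604247e-04,  4.00761797e-01]), 'wrist_force': array([-0.10094468, -0.39730364, -0.95358274]), 'ft_torque': array([-0.01975048,  0.0216114 ,  0.01408392]), 'finger_force': 0.0, 'finger_gap': 85.70945370728961}
scene {'fovy': 57.29594004071765, 'cx': 282.09833156482495, 'cy': 210.86588443996143, 'xyz': array([1288.29376174, -634.04835684,  809.83104772]), 'orientation': array([-2.17599251,  0.01394012,  0.9742198 ])}
side {'fovy': 52.18371777043212, 'cx': 281.0060151010995, 'cy': 213.3758898016832, 'xyz': array([-166.0711437 ,  597.94088713,  788.29485718]), 'orientation': array([-2.16663532, -0.01115594, -2.39167335])}
wrist {'fovy': 69.68824283437628, 'cx': 284.0571771243595, 'cy': 211.26460543354622, 'xyz': array([ 289.40927305, -475.16949209,  373.71442168]), 'orientation': array([ 2.81768812e+00,  1.48982040e-03, -1.16974053e+00])}
```

Run:
```python
import cv2
for n in("scene","side"):
    cv2.imwrite(f"pics/{n}0b.png",cv2.resize(cv2.imread(f"pics/{n}0.png"),(800,600),interpolation=cv2.INTER_CUBIC))
```

```text
(no output)
```

View pics/scene0b.png

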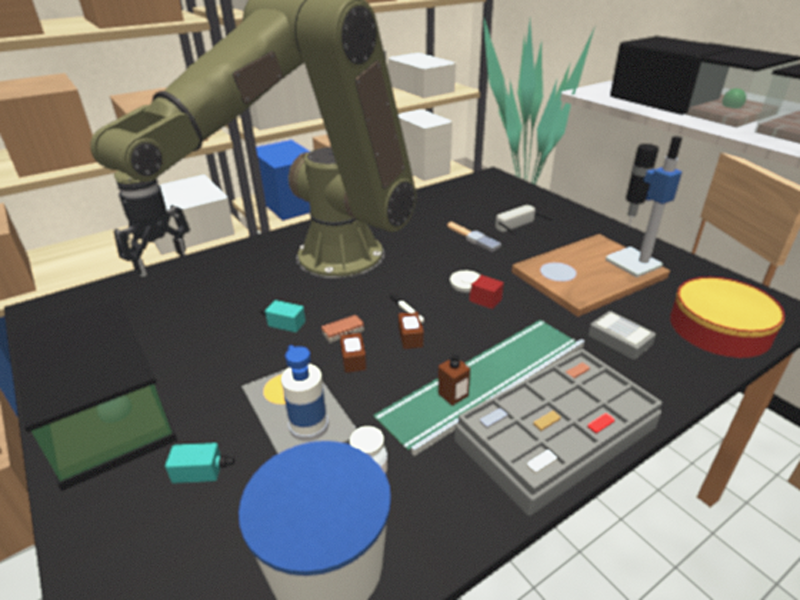

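View pics/side0b.png

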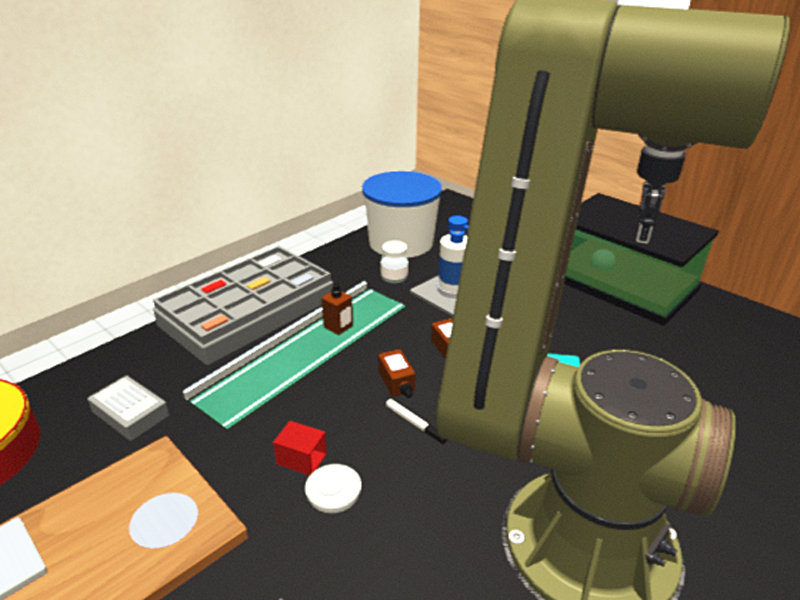

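The scene view (800 px) shows two fallen amber bottles at (352,350) and (411,328), and one standing in the lane at (454,380). The red tin is at (487,290), touching or close to the white dish at (465,281). The turquoise look-alikes are at (285,315) and (195,462). The canister is at (303,395), the yellow disc at (278,390) and the steel disc at (558,271). The side view agrees, with the tin at (300,447) and the amber bottles at (397,370) and (445,335).

```bash
cat > h.py <<'E'
import numpy as np,cv2
from scipy.spatial.transform import Rotation as Ro
from rig import sensors,get_image
def cam(n,save=None):
    d=get_image(n); d["R"]=Ro.from_euler("xyz",d["orientation"]).as_matrix()
    d["f"]=d["frame"].shape[0]/2/np.tan(np.radians(d["fovy"]/2))
    if save: cv2.imwrite(f"pics/{save}.png",cv2.resize(d["frame"][:,:,::-1],(800,600),interpolation=cv2.INTER_CUBIC))
    return d
def ray(d,uv):
    uv=np.atleast_2d(uv).astype(float)
    return np.c_[(uv[:,0]-d["cx"])/d["f"],(uv[:,1]-d["cy"])/d["f"],np.ones(len(uv))]@d["R"].T
def plane(d,uv,z):
    r=ray(d,uv); return d["xyz"]+r*((z-d["xyz"][2])/r[:,2])[:,None]
def proj(d,p):
    q=(np.atleast_2d(p)-d["xyz"])@d["R"]; return q[:,:2]/q[:,2:]*d["f"]+[d["cx"],d["cy"]]
def tri(d1,u1,d2,u2):
    a=ray(d1,u1)[0];b=ray(d2,u2)[0]
    s=np.linalg.lstsq(np.c_[a,-b],d2["xyz"]-d1["xyz"],rcond=None)[0]
    return (d1["xyz"]+a*s[0]+d2["xyz"]+b*s[1])/2
E
python3 - <<'E'
from h import *
np.set_printoptions(suppress=True,precision=0)
d=cam("scene");s=cam("side")
for n,u,z in [("amberA",(352,350),48),("amberB",(411,328),48),("standing",(454,365),100),("tin",(487,285),52),("dish",(465,281),15),("steel",(558,271),25),("yellow",(274,391),10),("nozzle",(298,354),192),("tq1",(285,310),48),("pen",(407,308),13),("stone",(343,326),22),("lane0",(378,415),4),("lane1",(543,323),4),("lane00",(410,441),4)]:
    print(n,plane(d,np.array(u)*.7,z)[0])
for n,u,z in [("amberB",(397,365),48),("tin",(299,440),52),("dish",(333,487),15),("steel",(163,520),25),("nozzle",(459,220),192)]:
    print(n,plane(s,np.array(u)*.7,z)[0])
w=cam("wrist"); print(w["R"])
E
```

```text
amberA [ 461. -218.   48.]
amberB [470. -69.  48.]
standing [ 671. -107.  100.]
tin [439. 186.  52.]
dish [349. 191.  15.]
steel [467. 418.  25.]
yellow [ 442. -397.   10.]
nozzle [ 572. -380.  192.]
tq1 [ 238. -276.   48.]
pen [360.  -5.  13.]
stone [ 343. -178.   22.]
lane0 [ 618. -253.    4.]
lane1 [591. 236.   4.]
lane00 [ 709. -238.    4.]
amberB [441. -53.  48.]
tin [422. 196.  52.]
dish [337. 202.  15.]
steel [465. 417.  25.]
nozzle [ 563. -379.  192.]
[[ 0. -1. -0.]
 [-1. -0. -0.]
 [-0.  0. -1.]]
```

```bash
python3 -m jog '{"hand":[1,1,1,1,1,1,1,1],"xyz":[[0.02,0.1,0.06],[0.02,0.1,0.06],[0.02,0.1,0.06],[0.02,0.1,0.06],[0.02,0.1,0.05],[0.02,0.1,0.05],[0.02,0.1,0.05],[0.02,0.1,0.05]],"delta_rot":[[0,0,-0.064],[0,0,-0.064],[0,0,-0.064],[0,0,-0.064],[0,0,-0.064],[0,0,-0.064],[0,0,-0.064],[0,0,-0.064]]}'
python3 - <<'E'
from h import *
np.set_printoptions(suppress=True,precision=3)
w=cam("wrist","w1");s=sensors.sense();print(s["tool_pos"],s["tool_rot"],w["xyz"],w["R"])
cam("scene","s1")
for u in [(0,0),(560,0),(0,420),(560,420)]: print(plane(w,u,30))
E
```

```text
t: 1.3
tool_pos: [294.3, -104.8, 452.3]
tool_rot: [3.141, -0.001, -0.004]
wrist_force: [0.7, -0.3, 1.0]
finger_gap: 85.5
finger_force: 0.0
[ 295.018 -100.643  455.536] [ 3.141 -0.006 -0.003] [ 375.49  -105.729  595.237] [[-0.003 -0.948 -0.318]
 [-1.     0.003  0.001]
 [ 0.     0.318 -0.948]]
[[544.152 348.28   30.   ]]
[[ 541.265 -548.024   30.   ]]
[[-377.854  627.406   30.   ]]
[[-382.734 -813.372   30.   ]]
```

View pics/w1.png

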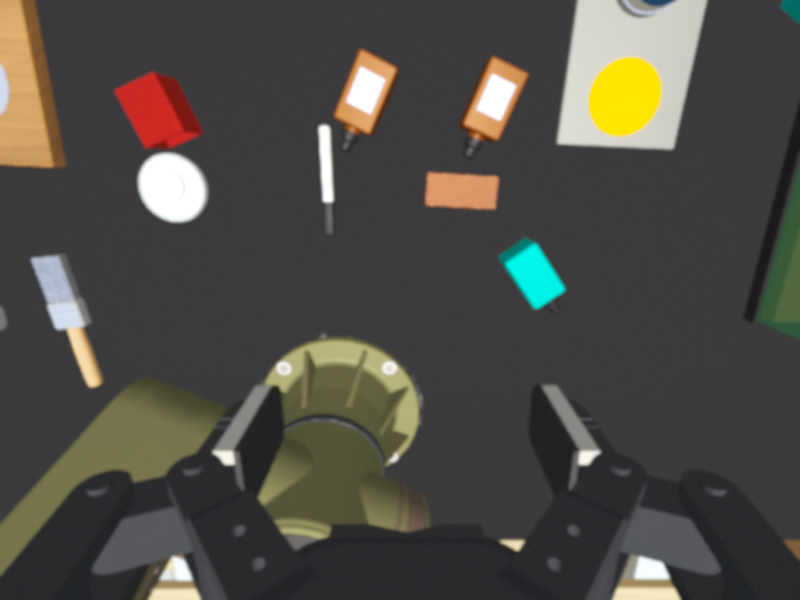

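The overhead wrist view (800 px) shows exactly two amber fallen bottles: A at (495,100) and B at (365,92), caps towards the robot. The turquoise look-alike is at (532,273) and the orange stone at (462,190); both are excluded by colour. The tin is at (158,110), mouth towards the dish at (172,187), and the yellow disc is at (625,96). I'll confirm the two ambers in an enlarged crop and measure them.

```bash
cat >> h.py <<'E'
def blobs(d,lo,hi,amin=150):
    hsv=cv2.cvtColor(d["frame"],cv2.COLOR_RGB2HSV); m=cv2.inRange(hsv,np.array(lo),np.array(hi))
    cs,_=cv2.findContours(m,cv2.RETR_EXTERNAL,cv2.CHAIN_APPROX_NONE)
    return [c[:,0,:] for c in cs if cv2.contourArea(c)>amin]
AMB=((5,150,90),(18,255,255)); RED=((0,150,60),(4,255,255)); YEL=((24,150,120),(34,255,255))
E
python3 - <<'E'
from h import *
np.set_printoptions(suppress=True,precision=1)
w=cam("wrist")
c=w["frame"][20:150,220:400]; cv2.imwrite("pics/cropA.png",cv2.resize(c[:,:,::-1],None,fx=4.4,fy=4.4,interpolation=cv2.INTER_NEAREST))
hsv=cv2.cvtColor(w["frame"],cv2.COLOR_RGB2HSV)
for p in [(255,45),(240,72),(346,48),(352,90),(323,134),(110,75),(120,100),(437,67)]: print(p,hsv[p[1],p[0]])
for nm,r,z in (("amb",AMB,48),("red",RED,52),("yel",YEL,10)):
    for b in blobs(w,*r):
        P=plane(w,b,z)[:,:2].astype(np.float32); print(nm,b.mean(0),cv2.minAreaRect(P))
E
```

```text
(255, 45) [ 15 143 220]
(240, 72) [ 14 163 196]
(346, 48) [ 15 142 221]
(352, 90) [ 14 161 195]
(323, 134) [ 12 133 221]
(110, 75) [  1 213 204]
(120, 100) [  0 207 203]
(437, 67) [ 27 255 255]
amb [345.8  72.2] ((436.6113586425781, -206.31289672851562), (49.35759735107422, 85.84075164794922), 66.64519500732422)
amb [256.6  66.6] ((444.2860107421875, -57.83983612060547), (49.411720275878906, 84.66780090332031), 64.405517578125)
amb [31.2 57.5] ((453.9707946777344, 311.00238037109375), (15.27501106262207, 171.68466186523438), 86.47855377197266)
red [112.4  78.2] ((426.65875244140625, 180.5050048828125), (78.24068450927734, 73.3652114868164), 20.93999481201172)
yel [437.  70.] ((445.37652587890625, -375.57183837890625), (86.71240997314453, 84.73757934570312), 10.606090545654297)
```

View pics/cropA.png

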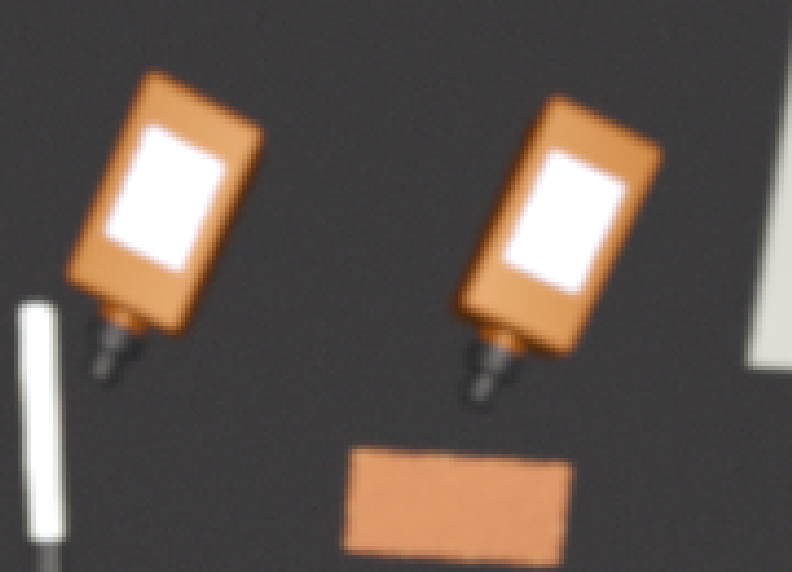

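The crop confirms both are amber: B is the left bottle and A the right, each with a white label and black dropper cap, with the orange stone below them. I'll start with A and turn above it so its cap lies on the tool's +x side.

```bash
python3 -m jog '{"hand":[1,1,1,1,1,1,1,1],"xyz":[[0.02,-0.014,-0.04],[0.02,-0.014,-0.04],[0.02,-0.014,-0.04],[0.02,-0.014,-0.04],[0.02,-0.014,-0.04],[0.02,-0.014,-0.04],[0.02,-0.014,-0.04],[0.02,-0.014,-0.04]],"delta_rot":[[0,0,0.232],[0,0,0.232],[0,0,0.232],[0,0,0.232],[0,0,0.232],[0,0,0.232],[0,0,0.232],[0,0,0.232]]}' 
python3 -c "
from h import *
np.set_printoptions(suppress=True,precision=4)
s=sensors.sense();print(s['joints'],s['tool_pos'],s['tool_rot'])"
python3 -m jog '{"hand":[1,1,1,1,1,1,1],"xyz":[[0.02,-0.014,-0.04],[0.02,-0.014,-0.04],[0.02,-0.014,-0.04],[0.02,-0.014,-0.04],[0.02,-0.014,-0.04],[0.02,-0.014,-0.04],[0.02,-0.014,-0.04]],"delta_rot":[[0,0,0.232],[0,0,0.232],[0,0,0.232],[0,0,0.232],[0,0,0.232],[0,0,0.232],[0,0,0.232]]}'
python3 -c "
from h import *
np.set_printoptions(suppress=True,precision=4)
s=sensors.sense();print(s['joints'],s['tool_pos'],s['tool_rot'])"
```

```text
t: 2.45
tool_pos: [374.2, -163.6, 289.8]
tool_rot: [-3.14, -0.0, 1.461]
wrist_force: [0.9, -0.5, 0.2]
finger_gap: 85.6
finger_force: 0.0
[-0.5018 -0.0675  1.7941 -0.0002  1.4163 -0.3924] [ 374.2334 -163.6286  289.8175] [-3.1404 -0.0003  1.4614]
t: 3.32
tool_pos: [443.9, -212.7, 149.7]
tool_rot: [3.142, -0.001, 2.737]
wrist_force: [-0.1, 0.1, -0.4]
finger_gap: 85.6
finger_force: 0.0
[-0.5212  0.2603  1.7738 -0.0002  1.1089 -1.6872] [ 443.9009 -212.7274  149.7135] [ 3.1416 -0.0014  2.7369]
```

Run:
```python
import numpy as np
from scipy.optimize import least_squares
# start pose only sanity: j2=.3,j3=1.5216 tcp r=549.8 z=230.7
print(np.hypot(214.5,506.2))
```

```text
549.7714888933401
```

Run:
```python
import numpy as np
D=[(.30047,1.52159,214.50,-506.2,230.7),(-.0675,1.7941,374.23,-163.63,289.8),(.2603,1.7738,443.9,-212.73,149.7)]
M=[];y=[]
for a,b,px,py,z in D:
    r=np.sqrt(px**2+py**2-36.7**2);q=a+b;s,c=np.sin,np.cos
    M+=[[s(a),s(q),c(q),0],[c(a),c(q),-s(q),1]];y+=[r,z]
M=np.array(M);x,res,*_=np.linalg.lstsq(M,y,rcond=None);print(x,M@x-y)
```

```text
[424.37083645 447.23895702  41.23561195 -23.53401011] [-0.00160011 -0.01302013  0.0122429  -0.0656044   0.01249272  0.07862453]
```

```bash
python3 -m jog '{"hand":[1,1,1,1,1],"xyz":[[0,0,0.05],[0,0,0.05],[0,0,0],[0,0,0],[0,0,0]],"delta_rot":[[0.2,0,0],[0.2,0,0],[0.2,0,0],[0.2,0,0],[0,0,0]]}' 
python3 -c "
from h import *
np.set_printoptions(suppress=True,precision=4)
s=sensors.sense();print(s['joints'],s['tool_pos'],Ro.from_euler('xyz',s['tool_rot']).as_matrix())"
```

```text
t: 3.95
tool_pos: [443.4, -213.3, 199.3]
tool_rot: [2.552, -0.239, 2.801]
wrist_force: [0.7, 0.6, -0.2]
finger_gap: 85.3
finger_force: 0.0
[-0.743   0.418   1.5527  0.4501  1.6237 -1.981 ] [ 443.4323 -213.2542  199.257 ] [[-0.9156  0.4022  0.0002]
 [ 0.3249  0.7394  0.5897]
 [ 0.237   0.54   -0.8076]]
```

```bash
cat >> h.py <<'E'
LAT=36.7; LIM=np.array([[-3.03,3.03],[-.79,2.21],[.23,2.52],[-1.04,4.18],[0,3.07],[-2.55,2.55]])
TL=[200.]
def fk(j,sg=1):
    q=j[1]+j[2];s,c=np.sin,np.cos;T=TL[0]
    w=np.array([424.37*s(j[1])+447.24*s(q)+41.24*c(q),LAT,T-23.53+424.37*c(j[1])+447.24*c(q)-41.24*s(q)])
    R1=Ro.from_euler("z",j[0])
    R=R1*Ro.from_euler("y",q)*Ro.from_euler("z",sg*j[3])*Ro.from_euler("y",j[4])*Ro.from_euler("z",j[5]+np.pi/2)
    return R1.apply(w)+R.apply([0,0,T]),R
E
python3 - <<'E'
from h import *
from scipy.optimize import least_squares
np.set_printoptions(suppress=True,precision=3)
s=sensors.sense();j=s['joints'];Rm=Ro.from_euler('xyz',s['tool_rot'])
for sg in(1,-1):
    for T in (150,200,250):
        TL[0]=T; p,R=fk(j,sg); print(sg,T,p-s['tool_pos'],(R.inv()*Rm).as_rotvec())
E
```

```text
1 150 [ -0.171 -55.628 -18.226] [-0. -0. -0.]
1 200 [ -0.163 -26.141  -8.606] [-0. -0. -0.]
1 250 [-0.155  3.345  1.014] [-0. -0. -0.]
-1 150 [ -88.336 -151.601  -18.226] [-0.824 -0.358 -0.048]
-1 200 [-117.716 -154.105   -8.606] [-0.824 -0.358 -0.048]
-1 250 [-147.096 -156.609    1.014] [-0.824 -0.358 -0.048]
```

```bash
sed -i 's/TL=\[200.\]/TL=[244.5]/' h.py
cat >> h.py <<'E'
from scipy.optimize import least_squares
def Rup(phi,b,sx):   # held thing upright: tool heads phi, b below horizontal; sx=+1 tool x upward
    h=np.array([np.cos(phi),np.sin(phi),0]);zz=np.array([0,0,1.])
    z=h*np.cos(b)-zz*np.sin(b);x=sx*(zz*np.cos(b)+h*np.sin(b));return Ro.from_matrix(np.c_[x,np.cross(z,x),z])
def Rly(u,b,sx):     # lying thing, base direction azimuth u
    h=np.array([np.cos(u),np.sin(u),0]);zz=np.array([0,0,1.])
    z=-zz*np.cos(b)+h*np.sin(b);x=sx*(-h*np.cos(b)-zz*np.sin(b));return Ro.from_matrix(np.c_[x,np.cross(z,x),z])
def ik(p,R,seeds=8):
    best=None;rng=np.random.default_rng(0)
    for k in range(seeds):
        x0=np.array([np.arctan2(p[1],p[0]),.4,1.6,[0,.8,1.6,2.4][k%4],[1.2,.5][k//4%2],[1.5,-1.5,0][k%3]])
        f=lambda j:np.r_[(fk(j)[0]-p)/100,(fk(j)[1].inv()*R).as_rotvec()]
        s=least_squares(f,x0,bounds=(LIM[:,0],LIM[:,1]))
        if s.cost<1e-8:
            m=np.minimum(s.x-LIM[:,0],LIM[:,1]-s.x).min()
            if best is None or m>best[0]: best=(m,s.x)
    return best
E
python3 - <<'E'
from h import *
np.set_printoptions(suppress=True,precision=2)
for y in(-10,90,190):
  for ph in (-90,-60,-30,0,30,60,90):
    out=[]
    for b in(0,15,30):
        B=np.radians(b)
        for sx in(1,-1):
            R=Rup(np.radians(ph),B,sx); p=np.array([660,y,50])+R.apply([0,0,22])
            r=ik(p,R); out.append(f"{b}{'U' if sx>0 else 'D'}:"+("--" if r is None else f"{r[0]:.2f}"))
    print(y,ph,out)
for b in(0,15,30):
  for sx in(1,-1):
    R=Rly(-.41,np.radians(b),sx);r=ik(np.array([439,-207,28])+R.apply([0,0,20]),R);print("init",b,sx,r)
E
```

```text
-10 -90 ['0U:--', '0D:--', '15U:--', '15D:--', '30U:0.01', '30D:0.01']
-10 -60 ['0U:--', '0D:--', '15U:--', '15D:--', '30U:--', '30D:--']
-10 -30 ['0U:0.34', '0D:0.34', '15U:0.22', '15D:0.22', '30U:--', '30D:--']
-10 0 ['0U:0.60', '0D:0.60', '15U:0.57', '15D:0.57', '30U:0.48', '30D:0.48']
-10 30 ['0U:0.72', '0D:0.66', '15U:0.69', '15D:0.53', '30U:0.71', '30D:0.27']
-10 60 ['0U:1.01', '0D:0.38', '15U:0.97', '15D:0.27', '30U:0.96', '30D:0.10']
-10 90 ['0U:0.88', '0D:0.18', '15U:0.94', '15D:0.17', '30U:0.99', '30D:0.12']
90 -90 ['0U:--', '0D:--', '15U:--', '15D:--', '30U:0.07', '30D:0.09']
90 -60 ['0U:--', '0D:--', '15U:--', '15D:--', '30U:--', '30D:--']
90 -30 ['0U:0.13', '0D:0.13', '15U:--', '15D:--', '30U:--', '30D:--']
90 0 ['0U:0.62', '0D:0.62', '15U:0.60', '15D:0.60', '30U:0.47', '30D:0.47']
90 30 ['0U:0.68', '0D:0.68', '15U:0.65', '15D:0.62', '30U:0.61', '30D:0.37']
90 60 ['0U:0.93', '0D:0.44', '15U:0.89', '15D:0.32', '30U:0.89', '30D:0.11']
90 90 ['0U:0.99', '0D:0.21', '15U:1.03', '15D:0.17', '30U:1.07', '30D:0.09']
190 -90 ['0U:--', '0D:--', '15U:--', '15D:--', '30U:0.06', '30D
[... 320 characters left out ...]
0.49', '15U:0.87', '15D:0.35', '30U:0.86', '30D:0.11']
190 90 ['0U:1.03', '0D:0.23', '15U:1.08', '15D:0.16', '30U:1.10', '30D:0.05']
init 0 1 (np.float64(0.6464156852028817), array([-0.52,  0.48,  1.87,  0.  ,  0.79, -1.68]))
init 0 -1 (np.float64(0.6464156848907638), array([-0.52,  0.48,  1.87, -0.  ,  0.79,  1.46]))
init 15 1 (np.float64(0.4489703375398482), array([-0.53,  0.4 ,  2.03,  0.07,  0.45, -1.75]))
init 15 -1 (np.float64(0.44897033753012183), array([-0.53,  0.4 ,  2.03,  0.07,  0.45,  1.39]))
init 30 1 (np.float64(0.10193807789553633), array([-0.55,  0.37,  2.17,  0.74,  0.1 , -2.43]))
init 30 -1 (np.float64(0.10193807777454922), array([-0.55,  0.37,  2.17,  0.74,  0.1 ,  0.71]))
```

Run:
```python
from h import *
np.set_printoptions(suppress=True,precision=1)
for n in("scene","side"):
    d=cam(n)
    for b in blobs(d,(70,70,40),(85,200,180),400):
        P=plane(d,b,4)[:,:2].astype(np.float32);r=cv2.minAreaRect(P)
        if 400<r[0][0]<800: print(n,"lane",r, cv2.boxPoints(r))
    for b in blobs(d,(3,150,30),(12,255,200),60):
        print(n,"amb",b.mean(0),len(b),plane(d,b.mean(0),44),plane(d,[b[:,0].mean(),b[:,1].max()],4))
```

```text
scene lane ((648.6177368164062, -6.5821380615234375), (78.91157531738281, 504.8883056640625), 4.008040428161621) [[ 591.6  242.5]
 [ 626.9 -261.2]
 [ 705.6 -255.7]
 [ 670.3  248. ]]
scene amb [315.7 265. ] 84 [[651.5 -96.6  44. ]] [[ 674.9 -113.2    4. ]]
scene amb [245.4 244.6] 99 [[ 453.3 -217.9   44. ]] [[ 470.8 -231.     4. ]]
scene amb [285.9 230.4] 83 [[466.4 -73.8  44. ]] [[474.8 -80.    4. ]]
side amb [277.8 261.1] 96 [[428.3 -39.8  44. ]] [[415.5 -26.7   4. ]]
side amb [235.5 218.2] 96 [[657.9 -96.1  44. ]] [[643.3 -80.3   4. ]]
```

```bash
python3 -m jog '{"hand":[1,1,1,1,1],"xyz":[[0,0,0],[0,0,0],[0,0,0],[-0.01,0.013,0],[0,0,0]],"delta_rot":[[-0.2,0,0],[-0.2,0,0],[-0.2,0,0],[-0.2,0,0],[0,0,0]]}'
cat >> h.py <<'E'
def lyers(d,rng,z,k=None):
    out=[]
    for b in blobs(d,*rng,200):
        P=plane(d,b,z)[:,:2].astype(np.float32);out.append((b.mean(0),cv2.minAreaRect(P)))
    return out
E
python3 - <<'E'
from h import *
w=cam("wrist")
for o in lyers(w,AMB,48): print(o)
E
```

```text
t: 4.68
tool_pos: [439.7, -203.3, 202.5]
tool_rot: [-3.139, 0.004, 2.736]
wrist_force: [1.1, 0.6, 0.3]
finger_gap: 85.4
finger_force: 0.0
(array([463.23333333, 329.83333333]), ((680.7047729492188, -75.03388977050781), (28.758174896240234, 22.097267150878906), 6.573912620544434))
(array([280.3127572 , 191.01646091]), ((435.8309020996094, -207.09127807617188), (47.596858978271484, 85.127197265625), 66.78218078613281))
(array([425.65758755, 140.10505837]), ((444.433349609375, -58.40067672729492), (47.974613189697266, 83.58708953857422), 64.26473236083984))
```

```bash
python3 -m jog '{"hand":[1,1,1,1,1],"xyz":[[0,0,-0.08],[0,0,-0.08],[0,0,-0.08],[0,0,0],[0,0,0]],"delta_rot":[[-0.066,-0.153,0],[-0.066,-0.153,0],[0,0,0],[0,0,0],[0,0,0]]}'
```

```text
t: 5.35
tool_pos: [440.4, -205.7, 82.7]
tool_rot: [3.141, 0.263, 2.731]
wrist_force: [0.4, -0.8, 0.5]
finger_gap: 85.4
finger_force: 0.0
```

```bash
python3 -m jog '{"hand":[1,1,1,-1,-1,-1,-1,-1],"xyz":[[-0.003,-0.001,-0.07],[-0.004,-0.002,-0.075],[0,0,0],[0,0,0],[0,0,0],[0,0,0],[0,0,0],[0,0,0]],"delta_rot":[[0,0,0],[0,0,0],[0,0,0],[0,0,0],[0,0,0],[0,0,0],[0,0,0],[0,0,0]]}'
```

```text
t: 6.35
tool_pos: [437.0, -206.9, 10.6]
tool_rot: [3.141, 0.265, 2.732]
wrist_force: [-5.0, 2.1, 13.7]
finger_gap: 47.5
finger_force: 60.8
```

```bash
python3 -m jog '{"hand":[-1,-1,-1,-1,-1,-1,-1,-1],"xyz":[[0,0,0.08],[0,0,0.12],[0.028,0.08,0.02],[0.028,0.08,0.02],[0.028,0.08,0.02],[0.028,0.08,0.02],[0.028,0.08,0.02],[0.028,0.08,0.02]],"delta_rot":[[0,0,0],[0,0,0],[0,0,-0.237],[0,0,-0.237],[0,0,-0.237],[0,0,-0.237],[0,0,-0.237],[0,0,-0.237]]}'
python3 -m jog '{"hand":[-1,-1,-1,-1,-1],"xyz":[[0.028,0.08,0.02],[0.028,0.08,0],[0.028,0.08,0],[0,0,0],[0,0,0]],"delta_rot":[[0,0,-0.24],[0,0,-0.24],[0,0,-0.24],[0,0,0],[0,0,0]]}'
python3 - <<'E'
from h import *
np.set_printoptions(suppress=True,precision=2)
s=sensors.sense();print(s["joints"],s["finger_gap"])
R=Rup(np.radians(60),np.radians(15),1)
for p in[(642,197,46),(560,160,190)]: print(ik(np.array(p),R))
h=np.array([.866,-.5,0])
R0=Ro.from_euler('xyz',s["tool_rot"]);print("rot needed deg",np.degrees((R*R0.inv()).as_rotvec()))
E
```

```text
t: 7.35
tool_pos: [506.4, -7.7, 158.6]
tool_rot: [3.139, 0.25, 1.809]
wrist_force: [0.4, -0.7, -1.2]
finger_gap: 47.4
finger_force: 63.2
t: 7.98
tool_pos: [548.0, 110.8, 167.6]
tool_rot: [3.14, 0.25, 1.255]
wrist_force: [-0.3, 0.5, -2.0]
finger_gap: 47.2
finger_force: 63.2
[ 0.23  0.45  1.48 -0.22  1.34  0.61] 47.20229810937803
(np.float64(0.7861904925710868), array([-0.08,  0.83,  1.73,  1.8 ,  1.11, -0.99]))
(np.float64(0.5349027041273049), array([-0.18,  0.41,  1.99,  1.64,  1.15, -0.79]))
rot needed deg [ 81.69 -36.38  -9.35]
```

```bash
python3 -m jog '{"hand":[-1,-1,-1,-1,-1,-1,-1,-1],"xyz":[[0,0.01,0.01],[0,0.01,0.01],[0,0.01,0.01],[0,0.01,0],[0,0.01,0],[0,0.01,0],[0,0.01,0],[0,0,0]],"delta_rot":[[0.165,-0.0735,-0.019],[0.165,-0.0735,-0.019],[0.165,-0.0735,-0.019],[0.165,-0.0735,-0.019],[0.165,-0.0735,-0.019],[0.165,-0.0735,-0.019],[0.165,-0.0735,-0.019],[0.165,-0.0735,-0.019]]}'
python3 -m jog '{"hand":[-1,-1,-1,-1],"xyz":[[0,0,0],[0,0,0],[0,0,0],[0,0,0]],"delta_rot":[[0.165,-0.0735,-0.019],[0.165,-0.0735,-0.019],[0.165,-0.0735,-0.019],[0,0,0]]}'
cat >> h.py <<'E'
def togo(p,R):
    s=sensors.sense();R0=Ro.from_euler('xyz',s["tool_rot"]);np.set_printoptions(suppress=True,precision=3)
    print("t",s["t"],"gap",s["finger_gap"],"d mm",np.array(p)-s["tool_pos"],"shares",(np.array(p)-s["tool_pos"])/500,"rot shares",np.degrees((R*R0.inv()).as_rotvec())/45)
E
python3 - <<'E'
from h import *
togo((642,197,46),Rup(np.radians(60),np.radians(15),1));print(sensors.sense()["joints"])
E
```

```text
t: 8.98
tool_pos: [548.1, 145.1, 183.2]
tool_rot: [3.085, -0.888, 1.141]
wrist_force: [0.5, 0.3, -2.6]
finger_gap: 47.3
finger_force: 65.6
t: 9.48
tool_pos: [547.6, 145.0, 181.0]
tool_rot: [-3.128, -1.306, 1.032]
wrist_force: [-0.4, -0.2, -2.2]
finger_gap: 47.3
finger_force: 65.6
t 9.475 gap 47.26354192034525 d mm [  94.438   51.966 -135.029] shares [ 0.189  0.104 -0.27 ] rot shares [ 0.001 -0.006  0.003]
[-0.222  0.411  2.016  1.621  1.175 -0.823]
```

```bash
python3 -m jog '{"hand":[-1,-1,-1,-1,-1,-1,-1,-1],"xyz":[[0.063,0.035,0],[0.063,0.035,0],[0.063,0.034,-0.04],[0,0,-0.08],[0,0,-0.08],[0,0,-0.04],[0,0,0],[0,0,0]],"delta_rot":[[0,-0.006,0],[0,0,0],[0,0,0],[0,0,0],[0,0,0],[0,0,0],[0,0,0],[0,0,0]]}'
python3 - <<'E'
from h import *
togo((642,197,46),Rup(np.radians(60),np.radians(15),1))
d=cam("side");c=proj(d,[640,190,50])[0];x,y=int(c[0])-70,int(c[1])-60
cv2.imwrite("pics/sideP1.png",cv2.resize(d["frame"][max(y,0):y+120,max(x,0):x+140,::-1],None,fx=4,fy=4,interpolation=cv2.INTER_CUBIC))
E
```

```text
t: 10.48
tool_pos: [643.4, 198.0, 64.1]
tool_rot: [3.124, -1.311, 1.064]
wrist_force: [0.3, 0.3, -2.3]
finger_gap: 47.4
finger_force: 65.5
t 10.475 gap 47.38565996874634 d mm [ -1.381  -1.01  -18.096] shares [-0.003 -0.002 -0.036] rot shares [0.001 0.006 0.   ]
```

View pics/sideP1.png

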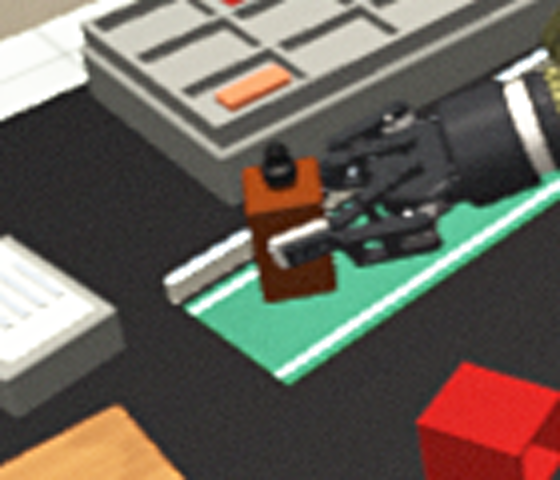

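The bottle is upright in the grip (crop 290,230) above the lane's left end, and both white lines are clear of it. Next I lower it, checking the force.

```bash
python3 -m jog '{"hand":[-1,-1,-1,-1,-1],"xyz":[[-0.002,-0.002,-0.02],[0,0,-0.01],[0,0,-0.003],[0,0,-0.003],[0,0,0]],"delta_rot":[[0,0,0],[0,0,0],[0,0,0],[0,0,0],[0,0,0]]}'
```

```text
t: 11.15
tool_pos: [642.4, 197.2, 47.8]
tool_rot: [3.126, -1.318, 1.064]
wrist_force: [-16.0, -7.5, 26.9]
finger_gap: 47.5
finger_force: 68.2
```

```bash
python3 -m jog '{"hand":[-1,1,1,1,1,1,1,1],"xyz":[[0,0,0.004],[0,0,0],[0,0,0],[0,0,0],[-0.03,-0.052,0.016],[-0.04,-0.07,0.02],[-0.04,-0.07,0.04],[-0.04,-0.07,0.06]],"delta_rot":[[0,0,0],[0,0,0],[0,0,0],[0,0,0],[0,0,0],[0,0,0],[0,0,0],[0,0,0]]}'
python3 - <<'E'
from h import *
for n in("side","scene"):
    d=cam(n)
    for b in blobs(d,(3,150,30),(12,255,200),60): print(n,b.mean(0),np.ptp(b,axis=0),plane(d,b.mean(0),44)[0])
print(sensors.sense()["joints"])
E
```

```text
t: 12.15
tool_pos: [565.8, 65.1, 114.3]
tool_rot: [3.14, -1.311, 1.048]
wrist_force: [0.7, -0.9, -0.3]
finger_gap: 85.2
finger_force: 0.0
side [160.38834951 264.96116505] [22 35] [639.51195464 183.59813629  44.        ]
side [277.6875     261.17708333] [25 33] [428.2353487  -39.35720254  44.        ]
side [232.10344828 226.34482759] [10 10] [633.64885696 -60.82512214  44.        ]
scene [315.63095238 264.98809524] [20 29] [651.35802607 -96.64222032  44.        ]
scene [285.89156627 230.46987952] [16 23] [466.51873335 -73.91407434  44.        ]
scene [382.01315789 227.60526316] [17 25] [635.44242139 192.01400011  44.        ]
[-0.38371508  0.61101618  1.916744    1.5361489   1.27660797 -0.93811582]
```

Run:
```python
from h import *
u=np.radians(-25.7)
togo((444,-58,180),Rly(u,np.radians(15),1)); print(ik(np.array([444,-58,10]),Rly(u,np.radians(15),1)))
```

```text
t 12.25 gap 85.05434904993858 d mm [-122.8   -121.142   63.418] shares [-0.246 -0.242  0.127] rot shares [-2.104 -0.639  1.607]
(np.float64(0.38738404676607807), array([-0.173,  0.336,  2.133, -0.171,  0.426, -1.149]))
```

```bash
python3 -m jog '{"hand":[1,1,1,1,1,1,1,1],"xyz":[[-0.019,-0.019,0.03],[-0.019,-0.019,0.03],[-0.019,-0.019,0.03],[-0.019,-0.019,0.02],[-0.019,-0.019,0.02],[-0.019,-0.019,0],[-0.019,-0.019,0],[-0.019,-0.019,0]],"delta_rot":[[-0.162,-0.049,0.1236],[-0.162,-0.049,0.1236],[-0.162,-0.049,0.1236],[-0.162,-0.049,0.1236],[-0.162,-0.049,0.1236],[-0.162,-0.049,0.1236],[-0.162,-0.049,0.1236],[-0.162,-0.049,0.1236]]}'
python3 -m jog '{"hand":[1,1,1,1,1,1],"xyz":[[-0.019,-0.019,0],[-0.019,-0.019,0],[-0.019,-0.019,0],[-0.019,-0.019,0],[-0.019,-0.019,0],[0,0,0]],"delta_rot":[[-0.162,-0.049,0.1236],[-0.162,-0.049,0.1236],[-0.162,-0.049,0.1236],[-0.162,-0.049,0.1236],[-0.162,-0.049,0.1236],[0,0,0]]}'
python3 - <<'E'
from h import *
u=np.radians(-25.7)
togo((444,-58,10),Rly(u,np.radians(15),1))
w=cam("wrist")
for o in lyers(w,AMB,48): print(o)
E
```

```text
t: 13.25
tool_pos: [490.8, -9.9, 179.1]
tool_rot: [2.793, -0.29, 2.196]
wrist_force: [-0.1, -0.2, -0.0]
finger_gap: 85.5
finger_force: 0.0
t: 14.0
tool_pos: [442.8, -56.4, 179.0]
tool_rot: [-3.137, 0.262, 2.692]
wrist_force: [0.0, 0.1, 1.2]
finger_gap: 85.2
finger_force: 0.0
t 14.0 gap 85.24549430228768 d mm [   1.176   -1.609 -169.015] shares [ 0.002 -0.003 -0.338] rot shares [ 0.005 -0.002  0.003]
(array([329.978, 317.664]), ((663.4442749023438, -104.02655029296875), (61.61819076538086, 149.2667236328125), 80.28487396240234))
(array([285.804, 160.882]), ((441.4116516113281, -55.505035400390625), (47.101173400878906, 89.81834411621094), 64.20952606201172))
```

```bash
python3 -m jog '{"hand":[1,1,1,1,1,-1,-1,-1],"xyz":[[0.003,-0.002,-0.1],[0,0,-0.1],[0,0,-0.1],[0,0,-0.038],[0,0,0],[0,0,0],[0,0,0],[0,0,0]],"delta_rot":[[0,0,0],[0,0,0],[0,0,0],[0,0,0],[0,0,0],[0,0,0],[0,0,0],[0,0,0]]}'
python3 -m jog '{"hand":[-1,-1],"xyz":[[0,0,0],[0,0,0]],"delta_rot":[[0,0,0],[0,0,0]]}'
```

```text
t: 15.05
tool_pos: [445.5, -58.6, 11.5]
tool_rot: [-3.138, 0.265, 2.69]
wrist_force: [-2.1, 1.1, 8.8]
finger_gap: 47.2
finger_force: 61.3
t: 15.3
tool_pos: [445.5, -58.6, 11.5]
tool_rot: [-3.138, 0.265, 2.69]
wrist_force: [-3.1, -0.4, 7.8]
finger_gap: 47.4
finger_force: 61.3
```

```bash
python3 -m jog '{"hand":[-1,-1,-1,-1],"xyz":[[0,0,0.1],[0,0,0.12],[0,0,0.12],[0,0,0]],"delta_rot":[[0,0,0],[0,0,0],[0,0,0],[0,0,0]]}'
python3 - <<'E'
from h import *
R=Rup(np.radians(60),np.radians(15),1)
togo((560,60,190),R)
for p in [(649,91,46),(560,60,190)]:print(ik(np.array(p),R))
E
```

```text
t: 15.8
tool_pos: [446.5, -58.6, 185.2]
tool_rot: [-3.14, 0.272, 2.69]
wrist_force: [-0.6, -0.8, -2.1]
finger_gap: 47.4
finger_force: 62.8
t 15.8 gap 47.382939877000965 d mm [113.534 118.622   4.801] shares [0.227 0.237 0.01 ] rot shares [ 2.112  0.645 -1.601]
(np.float64(0.8406347526288858), array([-0.278,  0.854,  1.679,  1.618,  1.217, -0.938]))
(np.float64(0.5907745324478646), array([-0.395,  0.445,  1.929,  1.477,  1.295, -0.774]))
```

```bash
python3 -m jog '{"hand":[-1,-1,-1,-1,-1,-1,-1,-1],"xyz":[[0.0175,0.018,0],[0.0175,0.018,0],[0.0175,0.018,0],[0.0175,0.018,0],[0.0175,0.018,0],[0.0175,0.018,0],[0.0175,0.018,0],[0.0175,0.018,0]],"delta_rot":[[0.1625,0.0496,-0.123],[0.1625,0.0496,-0.123],[0.1625,0.0496,-0.123],[0.1625,0.0496,-0.123],[0.1625,0.0496,-0.123],[0.1625,0.0496,-0.123],[0.1625,0.0496,-0.123],[0.1625,0.0496,-0.123]]}'
python3 -m jog '{"hand":[-1,-1,-1,-1,-1,-1],"xyz":[[0.0175,0.018,0],[0.0175,0.018,0],[0.0175,0.018,0],[0.0175,0.018,0],[0.0175,0.018,0],[0,0,0]],"delta_rot":[[0.1625,0.0496,-0.123],[0.1625,0.0496,-0.123],[0.1625,0.0496,-0.123],[0.1625,0.0496,-0.123],[0.1625,0.0496,-0.123],[0,0,0]]}'
python3 - <<'E'
from h import *
togo((649,91,47),Rup(np.radians(60),np.radians(15),1))
E
```

```text
t: 16.8
tool_pos: [514.9, 13.7, 179.6]
tool_rot: [2.702, -0.693, 1.94]
wrist_force: [-0.4, -0.2, -1.4]
finger_gap: 47.5
finger_force: 62.5
t: 17.55
tool_pos: [557.6, 59.1, 178.4]
tool_rot: [-3.132, -1.317, 1.042]
wrist_force: [0.1, 0.2, -1.9]
finger_gap: 47.1
finger_force: 62.6
t 17.55 gap 47.11435175232064 d mm [  91.398   31.909 -131.437] shares [ 0.183  0.064 -0.263] rot shares [-0.01   0.002 -0.005]
```

```bash
python3 -m jog '{"hand":[-1,-1,-1,-1,-1,-1,-1,-1],"xyz":[[0.061,0.021,0],[0.061,0.021,0],[0.061,0.022,-0.04],[0,0,-0.08],[0,0,-0.08],[0,0,-0.04],[0,0,0],[0,0,0]],"delta_rot":[[-0.01,0,-0.005],[0,0,0],[0,0,0],[0,0,0],[0,0,0],[0,0,0],[0,0,0],[0,0,0]]}'
python3 - <<'E'
from h import *
togo((649,91,47),Rup(np.radians(60),np.radians(15),1))
d=cam("side");c=proj(d,[640,90,50])[0];x,y=int(c[0])-90,int(c[1])-60
cv2.imwrite("pics/sideP2.png",cv2.resize(d["frame"][y:y+120,x:x+180,::-1],None,fx=4,fy=4,interpolation=cv2.INTER_CUBIC))
E
```

```text
t: 18.55
tool_pos: [650.5, 90.3, 61.5]
tool_rot: [3.111, -1.311, 1.077]
wrist_force: [-0.6, -0.5, -1.1]
finger_gap: 47.4
finger_force: 62.6
t 18.55 gap 47.37903608178915 d mm [ -1.453   0.713 -14.499] shares [-0.003  0.001 -0.029] rot shares [ 0.003  0.01  -0.001]
```

View pics/sideP2.png

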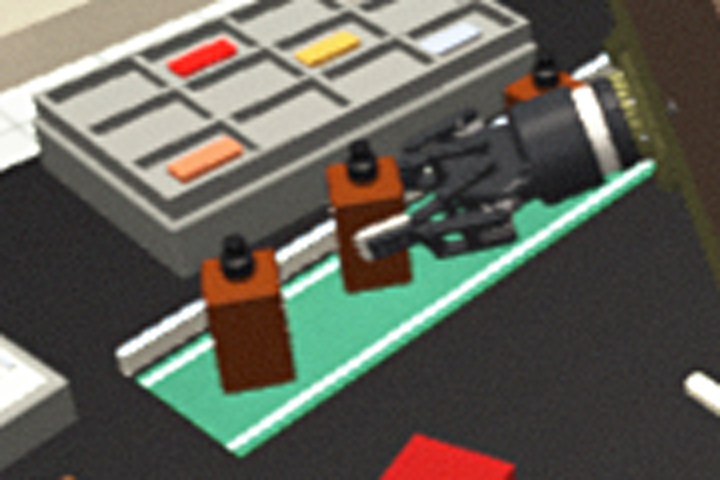

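Bottle A stands on the lane (crop 248,320) between the lines, B is upright in the grip above the lane (370,220), and the original bottle still stands (540,85). Next I lower and release B.

```bash
python3 -m jog '{"hand":[-1,-1,-1,-1,-1],"xyz":[[-0.003,0.001,-0.014],[0,0,-0.008],[0,0,-0.004],[0,0,-0.001],[0,0,0]],"delta_rot":[[0,0.01,0],[0,0,0],[0,0,0],[0,0,0],[0,0,0]]}'
```

```text
t: 19.23
tool_pos: [648.6, 91.0, 46.8]
tool_rot: [-3.136, -1.308, 1.041]
wrist_force: [-0.1, -0.5, -1.2]
finger_gap: 47.1
finger_force: 62.6
```

```bash
python3 -m jog '{"hand":[-1,-1],"xyz":[[0,0,-0.003],[0,0,0]],"delta_rot":[[0,0,0],[0,0,0]]}'
```

```text
t: 19.48
tool_pos: [648.7, 91.0, 46.1]
tool_rot: [-3.138, -1.309, 1.044]
wrist_force: [-3.5, -0.7, 5.6]
finger_gap: 47.4
finger_force: 63.3
```

```bash
python3 -m jog '{"hand":[1,1,1,1,1,1,1,1],"xyz":[[0,0,0],[0,0,0],[0,0,0],[-0.03,-0.052,0.016],[-0.04,-0.07,0.02],[-0.04,-0.07,0.04],[-0.05,-0.05,0.06],[-0.05,0,0.08]],"delta_rot":[[0,0,0],[0,0,0],[0,0,0],[0,0,0],[0,0,0],[0,0,0],[0,0,0],[0,0,0]]}'
python3 - <<'E'
from h import *
for n in("side","scene"):
    d=cam(n)
    for b in blobs(d,(3,150,30),(12,255,200),60): print(n,b.mean(0),np.ptp(b,axis=0),plane(d,b.mean(0),44)[0])
# tin: lying, mouth towards robot; face observation pose
togo((400,190,300),Rly(0,0,1));print(ik(np.array([400,190,300.]),Rly(0,0,1)))
E
```

```text
t: 20.48
tool_pos: [542.8, -31.5, 153.8]
tool_rot: [-3.133, -1.307, 1.036]
wrist_force: [-0.2, -0.3, 0.5]
finger_gap: 85.5
finger_force: 0.0
side [160.44117647 264.7745098 ] [22 35] [640.03996548 183.08068619  44.        ]
side [191.71578947 245.35789474] [20 32] [646.86030328  76.70534072  44.        ]
side [236.53763441 217.89247312] [20 29] [656.79522022 -99.35158496  44.        ]
scene [314.5060241  265.22891566] [20 28] [650.28838777 -99.94480041  44.        ]
scene [359.13414634 240.35365854] [15 26] [640.87290009  85.03294501  44.        ]
scene [381.89333333 227.36      ] [17 25] [634.28031021 192.67270794  44.        ]
t 20.575 gap 85.39241716725154 d mm [-142.909  220.9    143.574] shares [-0.286  0.442  0.287] rot shares [-1.702 -0.977  2.217]
(np.float64(0.7985636527228703), array([ 0.36 ,  0.009,  1.697, -0.   ,  1.436, -1.21 ]))
```

Run:
```python
from h import *
togo((425,190,300),Rly(.6,0,1));print(ik(np.array([425,190,300.]),Rly(.6,0,1)))
```

```text
t 20.575 gap 85.39241716725154 d mm [-117.909  220.9    143.574] shares [-0.236  0.442  0.287] rot shares [-1.494 -1.605  2.791]
(np.float64(0.7206935049825676), array([ 0.341,  0.062,  1.642, -0.   ,  1.438, -1.829]))
```

Run:
```python
from h import *
for ph in (-90,-60,-45,-30,0,30,60,90):
    out=[]
    for b in(0,15,30):
        for sx in(1,-1):
            R=Rup(np.radians(ph),np.radians(b),sx); p=np.array([445,-376,50])+R.apply([0,0,15])
            r=ik(p,R,6); out.append(f"{b}{'U' if sx>0 else 'D'}:"+("--" if r is None else f"{r[0]:.2f}"+str(r[1].round(1).tolist()) if b==15 else ''))
    print(ph,out)
for b in (0,10,20):
  for sx in (1,-1):
    R=Rly(.6,np.radians(b),sx); print(b,sx,ik(np.array([430,185,12]),R,6))
```

```text
-90 ['0U:--', '0D:--', '15U:--', '15D:--', '30U:--', '30D:--']
-60 ['0U:', '0D:', '15U:0.41[-0.6, 0.7, 2.1, 3.7, 1.0, -1.7]', '15D:0.41[-0.6, 0.7, 2.1, 3.7, 1.0, 1.4]', '30U:', '30D:']
-45 ['0U:', '0D:', '15U:0.36[-0.8, 0.7, 2.2, 3.2, 1.0, -1.6]', '15D:0.36[-0.8, 0.7, 2.2, 3.2, 1.0, 1.6]', '30U:', '30D:']
-30 ['0U:', '0D:', '15U:0.37[-0.9, 0.7, 2.1, 2.7, 1.0, -1.4]', '15D:0.37[-0.9, 0.7, 2.1, 2.7, 1.0, 1.7]', '30U:', '30D:']
0 ['0U:', '0D:', '15U:0.55[-1.1, 0.7, 2.0, 1.9, 1.1, -1.1]', '15D:0.55[-1.1, 0.7, 2.0, 1.9, 1.1, 2.0]', '30U:', '30D:']
30 ['0U:', '0D:', '15U:0.86[-1.2, 0.9, 1.7, 1.3, 1.4, -0.9]', '15D:0.36[-1.2, 0.9, 1.7, 1.3, 1.4, 2.2]', '30U:', '30D:']
60 ['0U:', '0D:', '15U:1.08[-1.1, 1.0, 1.3, 1.0, 1.8, -0.9]', '15D:0.30[-1.1, 1.0, 1.3, 1.0, 1.8, 2.2]', '30U:', '30D:']
90 ['0U:', '0D:', '15U:0.74[-1.0, 1.2, 1.0, 0.7, 2.1, -1.0]', '15D:0.39[-1.0, 1.2, 1.0, 0.7, 2.1, 2.2]', '30U:', '30D:']
0 1 (np.float64(0.5999782276755636), array([ 3.27813041e-01,  4.44105761e-01,  1.92002177e+00, -9.67206913e-10,
        7.77465122e-01, -1.84298328e+00]))
0 -1 (np.float64(0.599978226830147), array([ 3.27813041e-01,  4.44105761e-01,  1.92002177e+00, -2.03772924e-10,
        7.77465120e-01,  1.29860937e+00]))
10 1 (np.float64(0.4881414435956728), array([ 0.30098057,  0.38338276,  2.03185856,  0.09621916,  0.56150433,
       -1.94704979]))
10 -1 (np.float64(0.48814144358710987), array([0.30098057, 0.38338276, 2.03185856, 0.09621916, 0.56150433,
       1.19454287]))
20 1 (np.float64(0.3457031479103193), array([ 0.26949395,  0.34412011,  2.13790478,  0.33370914,  0.34570315,
       -2.197959  ]))
20 -1 (np.float64(0.3457031479101979), array([0.26949395, 0.34412011, 2.13790478, 0.33370914, 0.34570315,
       0.94363366]))
```

```bash
python3 -m jog '{"hand":[1,1,1,1,1,1,1,1],"xyz":[[-0.015,0.018,0.04],[-0.015,0.018,0.04],[-0.015,0.018,0.04],[-0.01,0.018,0.04],[-0.01,0.018,0.04],[-0.01,0.018,0.04],[-0.01,0.018,0.04],[-0.01,0.018,0]],"delta_rot":[[-0.18,0.104,0],[-0.18,0.104,0],[-0.18,0.104,0],[-0.18,0.104,0],[-0.18,0.104,0],[-0.18,0.104,0],[-0.18,0.104,0],[-0.18,0.104,0]]}'
python3 -m jog '{"hand":[1,1,1,1,1,1,1,1],"xyz":[[-0.01,0.02,0],[-0.01,0.02,0],[-0.01,0.02,0],[-0.01,0.02,0],[-0.01,0.02,0],[-0.01,0.02,0],[-0.01,0.02,0],[-0.01,0.02,0]],"delta_rot":[[0,0,0.228],[0,0,0.228],[0,0,0.228],[0,0,0.228],[0,0,0.228],[0,0,0.228],[0,0,0.228],[0,0,0.228]]}'
python3 -m jog '{"hand":[1,1,1,1,1,1,1,1],"xyz":[[-0.01,0.02,0],[-0.01,0.02,0],[-0.01,0.02,0],[-0.01,0.02,0],[-0.01,0.02,0],[-0.01,0.02,0],[-0.01,0.02,0],[0,0,0]],"delta_rot":[[0,0,0.228],[0,0,0.228],[0,0,0.228],[0,0,0.228],[0,0,0.228],[0,0,0.228],[0,0,0.228],[0,0,0]]}'
python3 - <<'E'
from h import *
togo((425,190,300),Rly(.6,0,1))
w=cam("wrist","wtin")
for o in lyers(w,RED,52): print(o)
E
```

```text
t: 21.58
tool_pos: [496.6, 42.6, 295.1]
tool_rot: [3.138, 0.002, 1.046]
wrist_force: [-0.3, -1.0, -0.1]
finger_gap: 85.3
finger_force: 0.0
t: 22.58
tool_pos: [456.0, 122.7, 292.8]
tool_rot: [-3.141, -0.002, 2.485]
wrist_force: [0.8, 0.1, 0.1]
finger_gap: 85.5
finger_force: 0.0
t: 23.58
tool_pos: [420.9, 192.7, 292.9]
tool_rot: [-3.142, -0.002, -2.551]
wrist_force: [-0.1, 0.1, 0.4]
finger_gap: 85.5
finger_force: 0.0
t 23.575 gap 85.5339875532236 d mm [ 4.118 -2.662  7.07 ] shares [ 0.008 -0.005  0.014] rot shares [ 0.001 -0.002  0.012]
(array([280.136, 179.205]), ((425.5559387207031, 189.87054443359375), (74.05872344970703, 53.65469741821289), 21.024843215942383))
```

View pics/wtin.png

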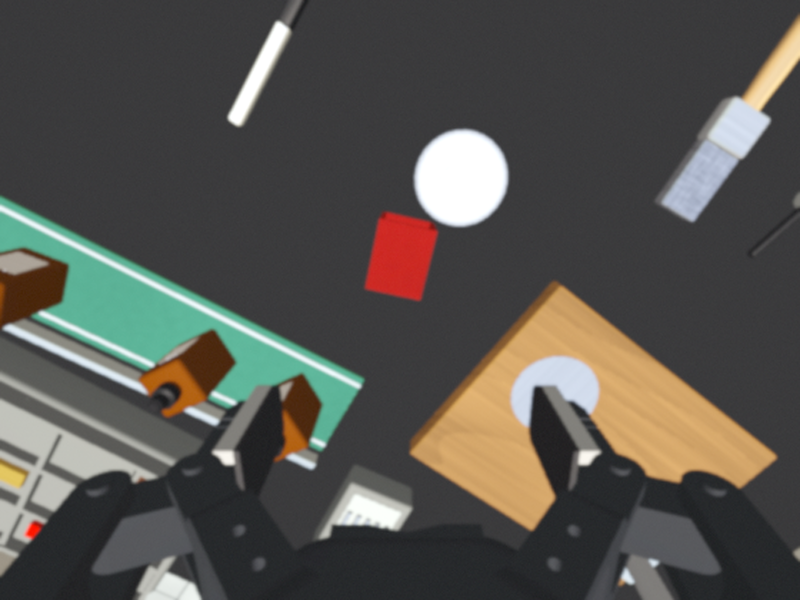

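The tin (800 px: 402,257) lies with its mouth towards the dish (461,177), with a small gap between them. The right finger will clear both the dish and the board.

Run:
```python
from h import *
togo((429.3,191.3,90),Rly(np.radians(21),np.radians(15),1))
```

```text
t 23.625 gap 85.56395568236772 d mm [   8.254   -0.98  -202.978] shares [ 0.017 -0.002 -0.406] rot shares [ 0.155 -0.299 -0.279]
```

```bash
python3 -m jog '{"hand":[1,1,1,1,1,1],"xyz":[[0.008,-0.002,-0.1],[0.009,0,-0.1],[0,0,-0.1],[0,0,-0.1],[0,0,0],[0,0,0]],"delta_rot":[[0.0775,-0.15,-0.14],[0.0775,-0.15,-0.14],[0,0,0],[0,0,0],[0,0,0],[0,0,0]]}'
python3 - <<'E'
from h import *
togo((429.3,191.3,11),Rly(np.radians(21),np.radians(15),1))
w=cam("wrist")
for o in lyers(w,RED,52): print(o)
E
```

```text
t: 24.38
tool_pos: [430.6, 191.2, 95.0]
tool_rot: [-3.141, 0.265, -2.775]
wrist_force: [-0.3, 0.1, 0.0]
finger_gap: 85.7
finger_force: 0.0
t 24.375 gap 85.67022426766108 d mm [ -1.262   0.084 -84.038] shares [-0.003  0.    -0.168] rot shares [-0.001  0.004 -0.   ]
(array([285.396, 202.519]), ((419.1230773925781, 187.32449340820312), (86.47784423828125, 53.25089645385742), 21.03971290588379))
```

```bash
python3 -m jog '{"hand":[1,1,1,-1,-1,-1,-1,-1],"xyz":[[-0.003,0,-0.08],[0,0,-0.088],[0,0,0],[0,0,0],[0,0,0],[0,0,0],[0,0,0],[0,0,0]],"delta_rot":[[0,0,0],[0,0,0],[0,0,0],[0,0,0],[0,0,0],[0,0,0],[0,0,0],[0,0,0]]}'
python3 -m jog '{"hand":[-1,-1,-1,-1,-1],"xyz":[[0,0,0.06],[0,0,0.12],[0,0,0.12],[0,0,0.1],[0,0,0]],"delta_rot":[[0,0,0],[0,0,0],[0,0,0],[0,0,0],[0,0,0]]}'
python3 - <<'E'
from h import *
for ph in(0,30,60):
    togo((445,-300,220),Rup(np.radians(ph),np.radians(15),1))
# yellow disc & canister axis from scene+side
for n in("scene","side"):
    d=cam(n)
    for nm,r,z in(("yel",YEL,10),("blue",((105,120,60),(122,255,255)),192)):
        for b in blobs(d,*r,25):
            (c,_,_)=cv2.fitEllipse(b); P=plane(d,[c],z)[0]
            if P[0]<700 and P[1]<0 and P[0]>0: print(n,nm,c,len(b),P)
E
```

```text
t: 25.42
tool_pos: [429.2, 191.5, 11.6]
tool_rot: [-3.14, 0.267, -2.773]
wrist_force: [-5.9, -1.7, 13.5]
finger_gap: 51.6
finger_force: 60.7
t: 26.05
tool_pos: [429.2, 191.5, 214.3]
tool_rot: [-3.14, 0.272, -2.773]
wrist_force: [-0.1, 0.3, -2.1]
finger_gap: 51.3
finger_force: 63.9
t 26.05 gap 51.34166516862198 d mm [  15.803 -491.476    5.691] shares [ 0.032 -0.983  0.011] rot shares [-2.586 -0.48   2.559]
t 26.05 gap 51.34166516862198 d mm [  15.803 -491.476    5.691] shares [ 0.032 -0.983  0.011] rot shares [ 2.481  1.184 -2.713]
t 26.05 gap 51.34166516862198 d mm [  15.803 -491.476    5.691] shares [ 0.032 -0.983  0.011] rot shares [ 1.889  1.614 -2.32 ]
scene blue (208.30462646484375, 251.75457763671875) 64 [ 585.782 -386.725  192.   ]
scene blue (4.104001045227051, 262.1229553222656) 130 [ 337.059 -806.544  192.   ]
side yel (345.742431640625, 217.442138671875) 61 [ 444.945 -374.659   10.   ]
side blue (318.0368957519531, 189.254638671875) 68 [ 435.571 -204.837  192.   ]
```

Run:
```python
from h import *
s=cam("side");c=cam("scene");np.set_printoptions(suppress=True,precision=0)
# box corners (800px): scene: near lid corners (5,310),(118,292),(155,382),(28,428); bottom (62,485),(172,435)
for n,uv in(("lidTR",(118,292)),("lidBR",(155,382)),("lidBL",(28,428)),("botBR",(172,435)),("botBL",(62,485))):
    print(n,plane(c,np.array(uv)*.7,0)[0],plane(c,np.array(uv)*.7,100)[0])
for n,uv in(("lidL",(598,197)),("lidR",(718,232)),("bot",(662,318)),("botL",(568,278)),("lidfront",(645,262))):
    print("side",n,plane(s,np.array(uv)*.7,0)[0],plane(s,np.array(uv)*.7,100)[0])
togo((445,-300,220),Rup(np.radians(90),np.radians(15),1))
togo((445,-300,220),Rup(np.radians(75),np.radians(30),1))
```

```text
lidTR [-167. -587.    0.] [  13. -593.  100.]
lidBR [ 257. -594.    0.] [ 385. -599.  100.]
lidBL [ 249. -834.    0.] [ 378. -810.  100.]
botBR [ 431. -605.    0.] [ 537. -609.  100.]
botBL [ 437. -797.    0.] [ 542. -777.  100.]
side lidL [  587. -1124.     0.] [ 491. -906.  100.]
side lidR [  227. -1144.     0.] [ 177. -923.  100.]
side bot [ 163. -625.    0.] [ 122. -470.  100.]
side botL [ 404. -630.    0.] [ 332. -474.  100.]
side lidfront [ 301. -839.    0.] [ 242. -656.  100.]
t 26.25 gap 51.82832955106268 d mm [  17.56  -490.799   11.693] shares [ 0.035 -0.982  0.023] rot shares [ 1.289  1.878 -1.879]
t 26.25 gap 51.82832955106268 d mm [  17.56  -490.799   11.693] shares [ 0.035 -0.982  0.023] rot shares [ 1.337  1.486 -2.323]
```

```bash
cat >> h.py <<'E'
def path(p1,R1,n=10,yawfirst=0):
    s=sensors.sense();j=s["joints"];p0=s["tool_pos"];R0=Ro.from_euler('xyz',s["tool_rot"]);v=(R1*R0.inv()).as_rotvec()
    for k in range(1,n+1):
        a=k/n;p=p0+a*(np.array(p1)-p0);R=Ro.from_rotvec(a*v)*R0
        f=lambda x:np.r_[(fk(x)[0]-p)/100,(fk(x)[1].inv()*R).as_rotvec(),(x-j)*1e-4]
        r=least_squares(f,np.clip(j,LIM[:,0]+1e-3,LIM[:,1]-1e-3),bounds=(LIM[:,0],LIM[:,1]));print(k,r.cost<1e-6,r.x.round(2),np.abs(r.x-j).max().round(2));j=r.x
E
python3 - <<'E'
from h import *
for ph in(30,20): print(ph);path((445,-300,220),Rup(np.radians(ph),np.radians(15),1))
E
```

```text
30
1 True [ 0.12 -0.02  1.97  0.25  0.99 -1.69] 0.24
2 True [-0.09 -0.02  1.99  0.46  1.08 -1.75] 0.22
3 True [-0.3   0.02  1.99  0.62  1.18 -1.75] 0.21
4 True [-0.48  0.08  1.98  0.75  1.29 -1.71] 0.19
5 True [-0.64  0.15  1.97  0.86  1.38 -1.63] 0.16
6 True [-0.78  0.23  1.95  0.95  1.46 -1.5 ] 0.14
7 True [-0.9   0.3   1.93  1.05  1.5  -1.34] 0.16
8 True [-0.99  0.35  1.91  1.14  1.52 -1.16] 0.19
9 True [-1.07  0.39  1.89  1.24  1.51 -0.95] 0.21
10 True [-1.12  0.42  1.87  1.32  1.46 -0.72] 0.23
20
1 True [ 0.31 -0.04  1.99 -0.18  0.91 -1.79] 0.19
2 True [ 0.27 -0.1   2.07 -0.36  0.83 -1.97] 0.19
3 True [ 0.21 -0.16  2.17 -0.55  0.7  -2.16] 0.19
4 True [ 0.08 -0.22  2.28 -0.73  0.5  -2.36] 0.2
5 False [-0.11 -0.26  2.38 -0.94  0.22 -2.55] 0.28
6 False [-0.27 -0.25  2.39 -1.04  0.06 -2.55] 0.16
7 False [-0.39 -0.22  2.37 -1.04  0.   -2.55] 0.12
8 False [-0.47 -0.17  2.32 -1.04  0.   -2.55] 0.08
9 False [-0.55 -0.12  2.26 -1.04  0.   -2.55] 0.08
10 False [-0.62 -0.05  2.2  -1.04  0.   -2.55] 0.07
```

```bash
python3 -m jog '{"hand":[-1,-1,-1,-1,-1,-1,-1,-1],"xyz":[[0.002,-0.0546,0.002],[0.002,-0.0546,0.002],[0.002,-0.0546,0.002],[0.002,-0.0546,0.002],[0.002,-0.0546,0.002],[0.002,-0.0546,0.002],[0.002,-0.0546,0.002],[0.002,-0.0546,0.002]],"delta_rot":[[0.138,0.066,-0.151],[0.138,0.066,-0.151],[0.138,0.066,-0.151],[0.138,0.066,-0.151],[0.138,0.066,-0.151],[0.138,0.066,-0.151],[0.138,0.066,-0.151],[0.138,0.066,-0.151]]}'
python3 -m jog '{"hand":[-1,-1,-1,-1,-1,-1,-1,-1],"xyz":[[0.002,-0.0546,0.002],[0.002,-0.0546,0.002],[0.002,-0.0546,0.002],[0.002,-0.0546,0.002],[0.002,-0.0546,0.002],[0.002,-0.0546,0.002],[0.002,-0.0546,0.002],[0.002,-0.0546,0.002]],"delta_rot":[[0.138,0.066,-0.151],[0.138,0.066,-0.151],[0.138,0.066,-0.151],[0.138,0.066,-0.151],[0.138,0.066,-0.151],[0.138,0.066,-0.151],[0.138,0.066,-0.151],[0.138,0.066,-0.151]]}'
python3 -m jog '{"hand":[-1,-1,-1],"xyz":[[0.002,-0.0546,0.002],[0.002,-0.0546,0.002],[0,0,0]],"delta_rot":[[0.138,0.066,-0.151],[0.138,0.066,-0.151],[0,0,0]]}'
python3 - <<'E'
from h import *
togo((445,-300,220),Rup(np.radians(30),np.radians(15),1));print(sensors.sense()["joints"])
cam("scene","s_tin")
E
```

```text
t: 27.25
tool_pos: [435.7, -28.3, 216.4]
tool_rot: [2.383, -0.279, 2.486]
wrist_force: [0.4, 0.4, -1.8]
finger_gap: 50.9
finger_force: 63.7
t: 28.25
tool_pos: [443.8, -246.6, 223.9]
tool_rot: [2.483, -1.2, 1.384]
wrist_force: [0.4, 0.9, -2.2]
finger_gap: 51.5
finger_force: 63.8
t: 28.62
tool_pos: [445.6, -300.8, 226.0]
tool_rot: [-3.114, -1.317, 0.492]
wrist_force: [0.0, 0.2, -2.4]
finger_gap: 51.9
finger_force: 63.9
t 28.625 gap 51.8554496215644 d mm [-0.569  0.85  -6.027] shares [-0.001  0.002 -0.012] rot shares [-0.013  0.005  0.006]
[-1.126  0.409  1.872  1.329  1.463 -0.7  ]
```

View pics/s_tin.png

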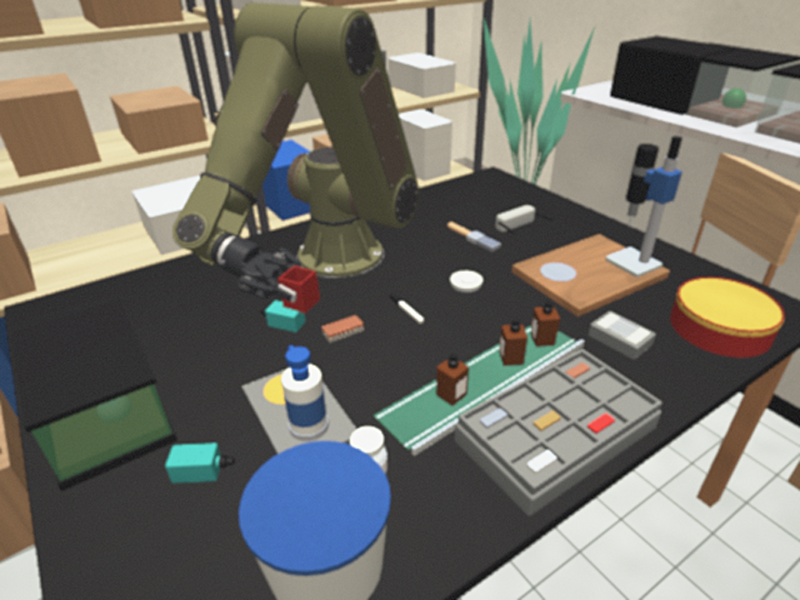

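The tin hangs upright in the grip at (300,287), mouth up, and three bottles stand in the lane at (453,380), (513,345) and (545,327). Next I move over the yellow disc and descend.

```bash
python3 -m jog '{"hand":[-1,-1,-1,-1,-1,-1,-1],"xyz":[[0.012,-0.067,0],[0.012,-0.068,-0.05],[0,0,-0.1],[0,0,-0.1],[0,0,-0.08],[0,0,0],[0,0,0]],"delta_rot":[[-0.013,0.005,0.006],[0,0,0],[0,0,0],[0,0,0],[0,0,0],[0,0,0],[0,0,0]]}'
python3 - <<'E'
from h import *
togo((457.5,-368.3,44),Rup(np.radians(30),np.radians(15),1))
E
```

```text
t: 29.55
tool_pos: [458.4, -367.8, 63.7]
tool_rot: [3.124, -1.309, 0.543]
wrist_force: [0.3, -0.4, -2.0]
finger_gap: 51.3
finger_force: 63.9
t 29.55 gap 51.319767792418574 d mm [ -0.905  -0.46  -19.679] shares [-0.002 -0.001 -0.039] rot shares [ 0.005  0.003 -0.003]
```

```bash
python3 -m jog '{"hand":[-1,-1,-1,-1,-1],"xyz":[[-0.002,-0.001,-0.02],[0,0,-0.014],[0,0,-0.005],[0,0,-0.002],[0,0,0]],"delta_rot":[[0,0,0],[0,0,0],[0,0,0],[0,0,0],[0,0,0]]}'
```

```text
t: 30.18
tool_pos: [457.0, -368.3, 43.2]
tool_rot: [3.13, -1.312, 0.538]
wrist_force: [-4.9, 4.2, 12.0]
finger_gap: 51.3
finger_force: 64.8
```

```bash
python3 -m jog '{"hand":[1,1,1,1,1,1,1,1],"xyz":[[0,0,0.001],[0,0,0],[0,0,0],[-0.05,-0.029,0.015],[-0.08,-0.046,0.024],[-0.04,0,0.1],[0,0.03,0.12],[0,0.03,0.12]],"delta_rot":[[0,0,0],[0,0,0],[0,0,0],[0,0,0],[0,0,0],[0,0,0],[0,0,0],[0,0,0]]}'
python3 - <<'E'
from h import *
a=cam("scene");b=cam("side")
for d,n,p in((a,"x1",(500,-375,100)),(b,"x2",(500,-375,100))):
    c=proj(d,p)[0].astype(int);x,y=c[0]-70,max(c[1]-55,0);print(n,x,y)
    cv2.imwrite(f"pics/{n}.png",cv2.resize(d["frame"][y:y+110,x:x+140,::-1],(700,550),interpolation=cv2.INTER_CUBIC))
i=np.hstack([cv2.imread("pics/x1.png"),cv2.imread("pics/x2.png")]);cv2.imwrite("pics/x12.png",cv2.resize(i,(800,314)))
togo((445,-300,260),Rly(0,0,-1))
E
```

```text
t: 31.18
tool_pos: [371.7, -375.5, 233.4]
tool_rot: [3.134, -1.309, 0.532]
wrist_force: [0.5, -1.5, 1.4]
finger_gap: 85.2
finger_force: 0.0
x1 132 203
x2 264 132
t 31.275 gap 85.63807153206412 d mm [72.668 75.868 22.582] shares [0.145 0.152 0.045] rot shares [-0.425  1.628 -0.579]
```

View pics/x12.png

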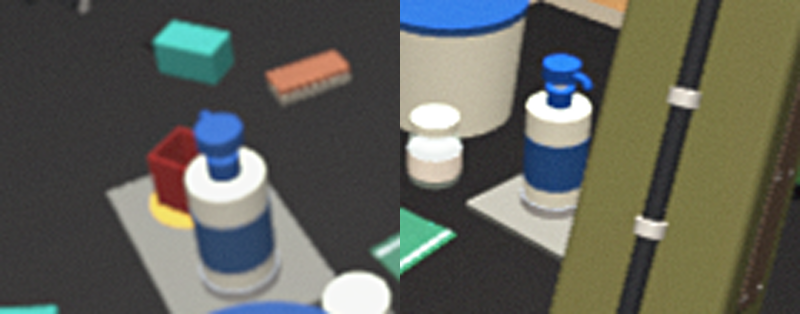

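The tin is upright, mouth up, on the yellow disc (left crop 180,175), and the cap top is at (219,127) left and (562,62) right. Next I go vertical, shut the fingers and measure from above.

```bash
python3 -m jog '{"hand":[1,1,1,1,1,1,1,1],"xyz":[[0,0.009,0.025],[0.02,0.009,0.025],[0.025,0.009,0.025],[0.03,0.009,0.025],[0.035,0.009,0.02],[0.035,0.009,0.02],[0.035,0.009,0],[0.035,0.009,0]],"delta_rot":[[-0.104,0.18,0],[-0.104,0.18,0],[-0.104,0.18,0],[-0.104,0.18,0],[-0.104,0.18,0],[-0.104,0.18,0],[-0.104,0.18,0],[-0.104,0.18,0]]}'
python3 -m jog '{"hand":[-1,-1,-1,-1,-1],"xyz":[[0,0,0],[0,0,0],[0,0,0],[0,0,0],[0,0,0]],"delta_rot":[[0,0,0],[0,0,0],[0,0,0],[0,0,0],[0,0,0]]}'
python3 - <<'E'
from h import *
a=cam("scene");b=cam("side")
print("tri",tri(a,(208.6,247.5),b,(320.7,153.9)))
w=cam("wrist","wcan");print(w["xyz"])
for nm,r,z in(("blue",((105,120,60),(122,255,255)),192),("red",RED,76),("yel",YEL,10)):
    for o in lyers(w,r,z): print(nm,o)
E
```

```text
t: 32.28
tool_pos: [480.2, -339.8, 302.0]
tool_rot: [3.141, 0.002, 0.526]
wrist_force: [-0.7, 0.7, -0.6]
finger_gap: 85.5
finger_force: 0.0
t: 32.9
tool_pos: [479.2, -340.2, 301.9]
tool_rot: [-3.141, -0.003, 0.526]
wrist_force: [-1.0, -0.5, -0.6]
finger_gap: 0.1
finger_force: 0.0
tri [ 567.30387361 -379.2073753   190.0390561 ]
[ 549.23108422 -299.94455943  445.0876099 ]
blue (array([374.25      , 148.07978723]), ((562.0582275390625, -376.28497314453125), (42.064544677734375, 57.24175262451172), 52.6651611328125))
red (array([293.79245283, 211.57232704]), ((448.0311584472656, -372.05255126953125), (63.927330017089844, 50.19064712524414), 30.18244171142578))
yel (array([292.91324201, 193.62557078]), ((451.12457275390625, -371.374267578125), (71.33201599121094, 87.44068908691406), 34.52182388305664))
```

View pics/wcan.png

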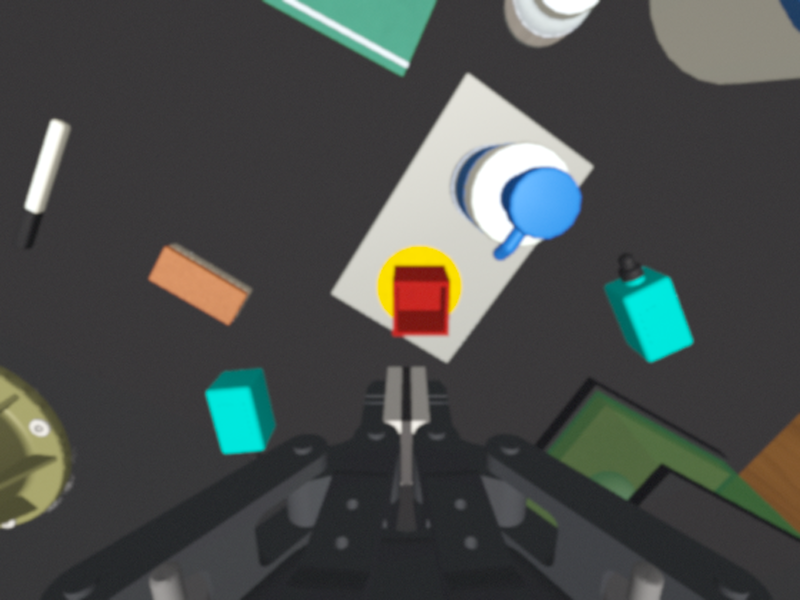

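The cap top centre is at (546,202) in the 800 px view, with its spout pointing to the disc. The tin is upright on the yellow disc at (421,300).

Run:
```python
from h import *
w=cam("wrist");p=plane(w,(382.2,141.4),192)[0];print(p)
R=Ro.from_euler('xyz',sensors.sense()["tool_rot"])
togo((567,-379,205),R);print(ik(np.array([567,-379,183]),Rly(np.radians(30),0,-1)))
```

```text
[ 569.23937984 -381.18646958  192.        ]
t 33.1 gap -0.1034427457871271 d mm [ 87.548 -39.081 -96.832] shares [ 0.175 -0.078 -0.194] rot shares [0. 0. 0.]
(np.float64(0.9158000233402102), array([-0.643,  0.637,  1.146,  0.   ,  1.359,  0.404]))
```

Aim for (568,-380): level first, then down to about 205, then press.

```bash
python3 -m jog '{"hand":[-1,-1,-1,-1,-1,-1],"xyz":[[0.089,-0.04,0],[0.088,-0.04,0],[0,0,-0.1],[0,0,-0.09],[0,0,0],[0,0,0]],"delta_rot":[[0,0,0],[0,0,0],[0,0,0],[0,0,0],[0,0,0],[0,0,0]]}'
python3 -m jog '{"hand":[-1,-1,-1,-1],"xyz":[[0,0,-0.014],[0,0,-0.01],[0,0,-0.01],[0,0,0]],"delta_rot":[[0,0,0],[0,0,0],[0,0,0],[0,0,0]]}'
```

```text
t: 33.85
tool_pos: [568.5, -380.3, 209.4]
tool_rot: [3.139, -0.004, 0.527]
wrist_force: [-0.7, 0.0, 1.1]
finger_gap: -0.0
finger_force: 0.0
t: 34.35
tool_pos: [568.1, -379.9, 189.8]
tool_rot: [-3.141, -0.003, 0.527]
wrist_force: [-0.5, -0.7, 2.4]
finger_gap: -0.4
finger_force: 1.3
```

```bash
python3 -m jog '{"hand":[-1,-1,-1],"xyz":[[0,0,-0.008],[0,0,-0.006],[0,0,0]],"delta_rot":[[0,0,0],[0,0,0],[0,0,0]]}'
python3 -m jog '{"hand":[-1,-1],"xyz":[[0,0,-0.003],[0,0,0]],"delta_rot":[[0,0,0],[0,0,0]]}'
```

```text
t: 34.72
tool_pos: [568.2, -380.0, 184.0]
tool_rot: [3.141, -0.004, 0.527]
wrist_force: [-2.2, 2.5, 11.8]
finger_gap: 0.0
finger_force: 5.4
t: 34.98
tool_pos: [568.3, -380.1, 183.9]
tool_rot: [3.139, -0.004, 0.527]
wrist_force: [-5.3, 4.2, 20.0]
finger_gap: -0.2
finger_force: 9.6
```

The cap is fully down: the force rises to 20 N with no further travel. Now release it, back off and look at the tin.

```bash
python3 -m jog '{"hand":[-1,-1,-1,-1,-1,-1,1,1],"xyz":[[0,0,0.01],[0,0,0.03],[0,0,0.1],[0,0,0.1],[-0.09,0.04,0],[-0.09,0.04,0],[0,0,0],[0,0,0]],"delta_rot":[[0,0,0],[0,0,0],[0,0,0],[0,0,0],[0,0,0],[0,0,0],[0,0,0],[0,0,0]]}'
python3 - <<'E'
from h import *
a=cam("scene");b=cam("side");w=cam("wrist")
for d in(a,b):
    for o in lyers(d,((105,120,60),(122,255,255)),192): print(o[0],o[1][0])
m=[o for o in lyers(w,RED,76)];print(m)
bl=blobs(w,*RED,200)[0];r=cv2.approxPolyDP(cv2.convexHull(bl),4,True)[:,0];print(r,plane(w,r,76))
E
```

```text
t: 35.98
tool_pos: [478.4, -340.1, 302.0]
tool_rot: [3.141, -0.004, 0.526]
wrist_force: [-0.4, 0.0, -0.4]
finger_gap: 35.5
finger_force: 0.0
[219.67844523 355.10954064] (853.700927734375, -488.66046142578125)
[214.05633803 287.95774648] (705.3656616210938, -429.24688720703125)
[208.46031746 252.41269841] (587.41455078125, -388.7795715332031)
[  3.90151515 255.00757576] (294.89910888671875, -807.8367309570312)
[462.55128205 128.62820513] (478.8701477050781, 780.165283203125)
[279.63559322 131.61864407] (781.4089965820312, -416.3568115234375)
[(array([293.81132075, 211.37106918]), ((448.3965759277344, -372.2192687988281), (65.12299346923828, 50.92927551269531), 30.20584487915039))]
[[308 187]
 [312 233]
 [276 235]
 [278 188]] [[ 485.5076959  -371.24698975   76.        ]
 [ 435.13080942 -408.46794364   76.        ]
 [ 408.75955273 -368.85272674   76.        ]
 [ 465.46607333 -339.38068058   76.        ]]
```

```bash
python3 -m jog '{"hand":[1,1,1,1,1,1,1],"xyz":[[-0.034,-0.0356,0],[-0.034,-0.0356,0],[0,0,-0.1],[0,0,-0.12],[0,0,-0.12],[0,0,0],[0,0,0]],"delta_rot":[[0,0,0],[0,0,0],[0,0,0],[0,0,0],[0,0,0],[0,0,0],[0,0,0]]}'
python3 - <<'E'
from h import *
togo((444.5,-375.7,33),Rly(np.radians(30),0,-1))
E
```

```text
t: 37.0
tool_pos: [445.1, -376.3, 133.7]
tool_rot: [3.139, -0.004, 0.527]
wrist_force: [0.7, -1.3, 1.5]
finger_gap: 85.5
finger_force: 0.0
t 37.0 gap 85.46333399651736 d mm [  -0.593    0.624 -100.704] shares [-0.001  0.001 -0.201] rot shares [-0.     0.006 -0.004]
```

```bash
python3 -m jog '{"hand":[1,1,1,-1,-1,-1,-1,-1],"xyz":[[-0.001,0.001,-0.1],[0,0,-0.1],[0,0,0],[0,0,0],[0,0,0],[0,0,0],[0,0,0],[0,0,0]],"delta_rot":[[0,0.006,-0.004],[0,0,0],[0,0,0],[0,0,0],[0,0,0],[0,0,0],[0,0,0],[0,0,0]]}'
python3 - <<'E'
from h import *
# steel disc centre
for n in("scene","side"):
    d=cam(n);hsv=cv2.cvtColor(d["frame"],cv2.COLOR_RGB2HSV);c=proj(d,[466,418,25])[0].astype(int);print(n,c,hsv[c[1],c[0]])
    m=cv2.inRange(cv2.absdiff(d["frame"],np.full_like(d["frame"],d["frame"][c[1],c[0]])),(0,0,0),(22,22,22))
    cs,_=cv2.findContours(m,cv2.RETR_EXTERNAL,cv2.CHAIN_APPROX_NONE)
    for k in cs:
        if cv2.pointPolygonTest(k,(float(c[0]),float(c[1])),False)>=0:
            P=plane(d,k[:,0],25)[:,:2].astype(np.float32);print(cv2.fitEllipse(P))
togo((444,-375,250),Rly(np.radians(30),0,-1)); 
for yw in(0,30,60,90,120): print(yw,ik(np.array([466,418,60]),Rly(np.radians(yw),0,-1)))
E
```

```text
t: 38.0
tool_pos: [444.7, -376.1, 34.4]
tool_rot: [3.14, -0.0, 0.523]
wrist_force: [-0.8, 0.1, 10.3]
finger_gap: 51.4
finger_force: 63.5
scene [390 189] [104  22 224]
((465.6831970214844, 417.2337341308594), (82.40196990966797, 87.52713012695312), 125.11373901367188)
side [113 363] [105  15 246]
((466.3648681640625, 415.882568359375), (90.81730651855469, 92.01465606689453), 147.9011993408203)
t 38.1 gap 51.32746981444569 d mm [ -0.755   1.092 215.566] shares [-0.002  0.002  0.431] rot shares [0.002 0.002 0.   ]
0 (np.float64(0.30671042380561975), array([0.672, 0.646, 1.438, 0.   , 1.058, 2.243]))
30 (np.float64(0.8303091924355941), array([0.672, 0.646, 1.438, 0.   , 1.058, 1.72 ]))
60 (np.float64(1.0400000000008554), array([0.672, 0.646, 1.438, 0.   , 1.058, 1.196]))
90 (np.float64(1.0400000000139258), array([0.672, 0.646, 1.438, 0.   , 1.058, 0.672]))
120 (np.float64(1.0400000002251537), array([0.672, 0.646, 1.438, 0.   , 1.058, 0.149]))
```

```bash
python3 -m jog '{"hand":[-1,-1,-1,-1,-1,-1,-1,-1],"xyz":[[0,0,0.06],[0,0,0.12],[0,0,0.12],[0,0,0.12],[0,0.08,0],[0.003,0.1,0],[0.003,0.11,0],[0.003,0.11,0]],"delta_rot":[[0,0,0],[0,0,0],[0,0,0],[0,0,0],[0,0,0],[0,0,0],[0,0,0],[0,0,0]]}'
python3 -m jog '{"hand":[-1,-1,-1,-1,-1,-1,-1,-1],"xyz":[[0.003,0.11,0],[0.003,0.11,0],[0.003,0.11,0],[0.003,0.11,0],[0.003,0.11,0],[0.003,0.11,0],[0.003,0.11,0],[0.003,0.11,0]],"delta_rot":[[0,0,0],[0,0,0],[0,0,0],[0,0,0],[0,0,0],[0,0,0],[0,0,0],[0,0,0]]}'
python3 - <<'E'
from h import *
togo((466,416.7,52),Rly(np.radians(30),0,-1))
E
```

```text
t: 39.1
tool_pos: [447.8, -173.4, 242.9]
tool_rot: [-3.141, -0.0, 0.523]
wrist_force: [1.3, -0.2, -1.9]
finger_gap: 51.3
finger_force: 63.7
t: 40.1
tool_pos: [459.8, 266.9, 243.1]
tool_rot: [-3.139, -0.002, 0.524]
wrist_force: [0.5, 1.0, -1.6]
finger_gap: 51.2
finger_force: 63.7
t 40.1 gap 51.16005742608528 d mm [   6.193  149.775 -191.126] shares [ 0.012  0.3   -0.382] rot shares [-0.004  0.     0.   ]
```

```bash
python3 -m jog '{"hand":[-1,-1,-1,-1,-1,-1,-1],"xyz":[[0.004,0.1,0],[0.004,0.1,0],[0.003,0.085,-0.05],[0,0,-0.1],[0,0,-0.1],[0,0,0],[0,0,0]],"delta_rot":[[0,0,0],[0,0,0],[0,0,0],[0,0,0],[0,0,0],[0,0,0],[0,0,0]]}'
python3 - <<'E'
from h import *
togo((466,416.7,52),Rly(np.radians(30),0,-1))
d=cam("scene");c=proj(d,[466,417,90])[0].astype(int);x,y=c[0]-70,c[1]-60
cv2.imwrite("pics/drill.png",cv2.resize(d["frame"][y:y+120,x:x+140,::-1],(560,480),interpolation=cv2.INTER_CUBIC))
E
```

```text
t: 40.98
tool_pos: [466.5, 408.2, 119.5]
tool_rot: [-3.138, -0.003, 0.523]
wrist_force: [0.2, 0.4, -2.3]
finger_gap: 51.6
finger_force: 63.4
t 40.975 gap 51.6345721569255 d mm [ -0.496   8.514 -67.508] shares [-0.001  0.017 -0.135] rot shares [-0.005  0.001  0.   ]
```

View pics/drill.png

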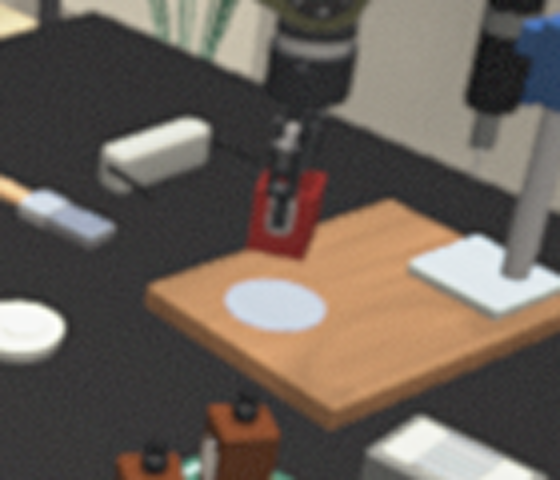

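In the scene crop the tin (285,215) looks slanted, but so does the drill column. I'll check what slant a true vertical has at that spot.

Run:
```python
from h import *
d=cam("scene");c=proj(d,[466,417,90])[0].astype(int);o=c-[70,60]
h=np.array([.866,.5,0])*26;k=np.array([-.5,.866,0])*26;b=np.array([466.5,408.2,119.5-24.4])
for q in(h+k,h-k,-h+k,-h-k):
    print(((proj(d,b+q)[0]-o)*4).round(),((proj(d,b+q+[0,0,66])[0]-o)*4).round())
```

```text
[311. 235.] [323. 172.]
[299. 260.] [311. 196.]
[256. 224.] [266. 162.]
[243. 249.] [253. 185.]
```

The predicted corners of an upright tin match the picture ((299,260) and (243,249) against (300,258) and (248,248) seen), so it hangs upright. Lowering.

```bash
python3 -m jog '{"hand":[-1,-1,-1,-1,-1,-1],"xyz":[[-0.001,0.017,-0.04],[0,0,-0.06],[0,0,-0.03],[0,0,-0.007],[0,0,-0.002],[0,0,0]],"delta_rot":[[-0.005,0,0],[0,0,0],[0,0,0],[0,0,0],[0,0,0],[0,0,0]]}'
```

```text
t: 41.82
tool_pos: [465.0, 416.5, 49.0]
tool_rot: [3.141, 0.003, 0.524]
wrist_force: [-11.4, -8.8, 21.1]
finger_gap: 51.4
finger_force: 66.3
```

```bash
python3 -m jog '{"hand":[-1,1,1,1,1,1,1,1],"xyz":[[0,0,0.002],[0,0,0],[0,0,0],[0,0,0],[0,0,0.06],[0,0,0.1],[0,0,0.1],[-0.06,-0.06,0.08]],"delta_rot":[[0,0,0],[0,0,0],[0,0,0],[0,0,0],[0,0,0],[0,0,0],[0,0,0],[0,0,0]]}'
python3 -m jog '{"hand":[1,1,1,1,1,1],"xyz":[[-0.06,-0.1,0.04],[-0.06,-0.1,0.04],[0,-0.1,0.04],[0,-0.1,0.04],[0,-0.1,0.04],[0,0,0]],"delta_rot":[[0,0,-0.11],[0,0,-0.11],[0,0,-0.11],[0,0,-0.11],[0,0,-0.11],[0,0,-0.1]]}'
python3 - <<'E'
from h import *
s=cam("scene","fin_scene");w=cam("wrist","fin_wrist");d=cam("side","fin_side")
i=np.hstack([cv2.resize(cv2.imread(f"pics/fin_{n}.png"),(400,300)) for n in("scene","side")]);j=cv2.resize(cv2.imread("pics/fin_scene.png")[200:480,200:700],(800,448));
cv2.imwrite("pics/fin.png",cv2.resize(cv2.imread("pics/fin_scene.png")[210:480,230:700],(800,460)))
for n,v in(("scene",s),("side",d)):
    for b in blobs(v,(3,150,30),(12,255,200),60): print(n,b.mean(0),np.ptp(b,axis=0),plane(v,b.mean(0),44)[0])
    for b in blobs(v,*RED,60): print(n,"red",b.mean(0),plane(v,b.mean(0),58)[0])
for b in blobs(w,*AMB,80): print("w",b.mean(0),plane(w,b.mean(0),84)[0])
E
```

```text
t: 42.82
tool_pos: [435.5, 386.5, 219.4]
tool_rot: [3.141, 0.001, 0.524]
wrist_force: [-0.7, -0.1, 1.2]
finger_gap: 85.2
finger_force: 0.0
t: 43.58
tool_pos: [375.5, 133.8, 319.5]
tool_rot: [3.142, -0.001, 0.006]
wrist_force: [0.5, 1.1, -0.9]
finger_gap: 85.9
finger_force: 0.0
scene [314.52380952 266.20238095] [20 29] [ 653.55559796 -102.44553338   44.        ]
scene [359.20253165 240.26582278] [15 26] [640.67631927  85.51142126  44.        ]
scene [381.72972973 227.36486486] [16 25] [633.99126292 192.21776548  44.        ]
scene red [420.25714286 295.82857143] [909.92233483  42.56007851  58.        ]
scene red [503.         235.26190476] [890.89887917 453.46362217  58.        ]
scene red [391.44067797 181.3220339 ] [461.16288731 422.30479751  58.        ]
side [160.24038462 264.55769231] [22 35] [641.14782412 182.95086204  44.        ]
side [191.56701031 245.13402062] [20 32] [647.96197727  76.37830478  44.        ]
side [236.85416667 217.86458333] [20 29] [ 656.21361656 -100.11744022   44.        ]
side red [110.73770492 352.8442623 ] [466.8548803  416.16133869  58.        ]
side red [ 13.72807018 312.47368421] [724.12398623 509.77942471  58.        ]
w [138.15804598  85.00287356] [483.09637479 303.45615622  84.        ]
```

View pics/fin.png

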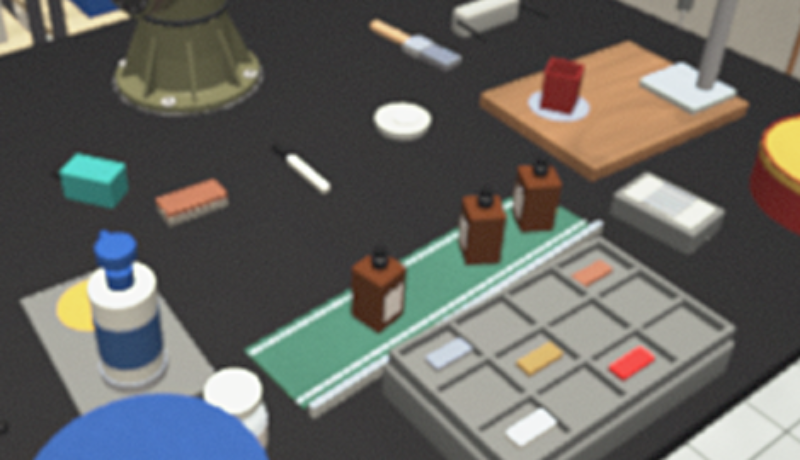

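View pics/fin_side.png

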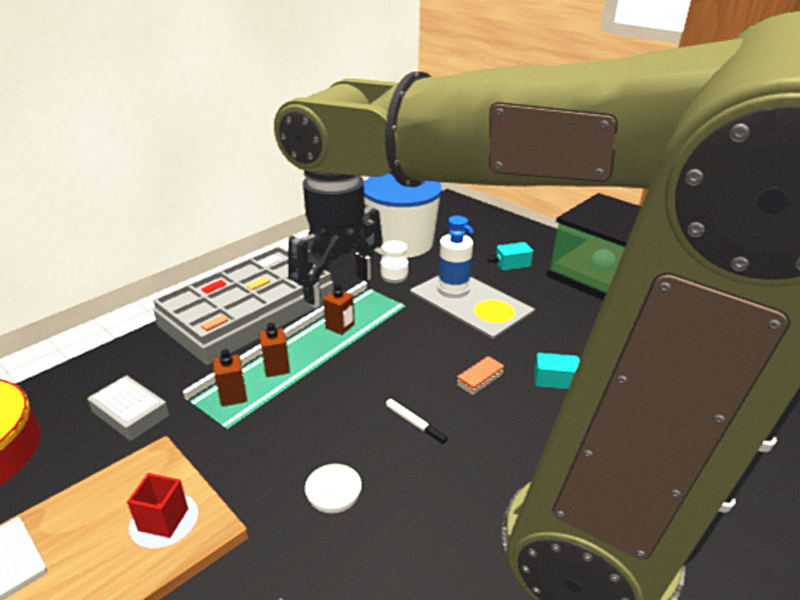

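Everything is in place. The tin stands upright on the steel disc (side view 158,503). All three amber bottles stand in the lane at (230,378), (273,350) and (340,312), the cap is up (458,228), and the other objects haven't moved. Handing in.

```bash
python3 -c "
from rig import ctrl
print(ctrl.close_job())"
```

```text
the job is handed in; nothing more can be done
None
```

I handed the job in after about 44 s: the tin stood on the yellow disc while I pressed the cap fully down and let it come up, and it now stands upright on the steel disc; both fallen amber bottles stand in the lane with the original one, which shifted a few millimetres but stayed standing between the lines.

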